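Load the relay jig, latch and prove the cover, turn the board over for soldering

ROBOT

A 6-joint arm with a two-finger parallel gripper is mounted at the origin on a cart in front of the work surface, level with it; the furniture and walls round the work are solid. World frame = base frame: x ahead of the robot, y to its left, z up, the work surface at z = 0. Lengths are in mm, angles in rad, forces in N, time in s.
With the tool pointing down it reaches from about 350 to 775 mm from the base axis. Payload 7.3 kg.
Tool frame: the origin (TCP) lies midway between the tips of the shut fingers; the grasp point (between the pads) lies 19 mm behind it; z points along the fingers, y is the line along which they close (so a half turn about z gives the same grasp; the last joint's range is limited). The gripper opens to 92 mm and grips with 3 to 60 N. Pads are 19 mm wide; open, the fingers measure 130 mm over their backs; the gripper's body (75 mm by 190 mm) begins 47 mm behind the grasp point.
Start: joints at [1.056, 0.342, 1.524, -0, 1.275, -0.146], TCP at [189.247, 489.725, 226.741] pointing down, gripper open.
Joint ranges: [-2.53, 2.53], [-0.77, 2.02], [0.04, 2.7], [-1, 4.14], [0.28, 2.66], [-3.11, 3.11]. Speed limits (rad/s): [2.57, 2.57, 3.14, 3.14, 3.14, 3.14].

INTERFACE

Orientations are given as [roll, pitch, yaw] about the fixed x, y, z axes, in that order (R = Rz(yaw) Ry(pitch) Rx(roll)).
In Python, from plant import get_obs, capture, camera_model, close_job, search_frame, regions_of, pinpoint gives the robot as it stands. The module is installed in compiled form; this text tells all that it offers.
- The arm moves only by the shell command python3 -m pendant 'ROWS'. ROWS is JSON, one flat list of numbers, 7 for each row, row after row: the shift along the tool's x, y, z in units of 30 mm (1.0 is 30 mm), then the turn, a rotation vector about the tool's x, y, z in units of 4 degrees (1.0 is 4 degrees), then the closure, from -1 (fully open) to 1 (shut), so that 0 is half open. In form: [dx, dy, dz, wx, wy, wz, gripper, dx, dy, dz, wx, wy, wz, gripper, ...]. A call has 1 to 12 rows; each row shifts and turns the commanded pose from where the row before left it, along the tool's axes as they then stand; what a row does not reach is not made up. A row lasts 1/10 s, in which the tool goes at most 50 mm and 8.59 degrees, less where a joint would pass 70% of its speed; a pose out of reach is approached as far as the arm can. A call with a number of a shift or a turn outside -1 to 1 is refused whole. A call with a gripper value outside its range is refused whole. The fingers move at their own pace and stop on an object; the grip force is fixed at half the most. Time passes only in rows, so rows that do not move let the fingers close. It gives the time, the measured TCP pose, the force, the opening and the grip force at its end, in the units of the state.
- get_obs(): the state, without advancing time (a new reading comes with each control period).
- capture(name): name is "scene" or "top" or "wrist"; returns the picture (384x512x3 uint8, red, green, blue); there is no depth.
- camera_model(name): a dict with "fov_y" (degrees; the focal length in pixels is half the picture's height over the tangent of half this angle, whatever the lens; pixels are square), "cx", "cy" (the principal point, pixels), "pose" (4x4, takes a point from camera to world coordinates). Camera axes: x right, y up, looking along -z (the intrinsics and any distortion apply to the point x, -y, -z); pixel columns grow to the right and rows downward; lengths in mm; the calibration is good to about 2 mm. The wrist camera is an equidistant fisheye: a pixel r from the principal point sees the ray r / f radians off the axis. A picture is of the moment at which its call begins: read the wrist's pose just before it. camera_model takes no time and is no camera call; for the wrist camera it gives the pose at the moment of the call.
- close_job(): hands the job in; it is judged then, once.
Trained networks look in the newest picture that a camera, given by its name, has taken for a name from the list of things; names that differ only in an ending like _2 or _b are one class to them, and where a whole thing is asked for, a point or a joint stands for the part that bears it (a point fixed in the world has none). Each returns a list of dicts, best first, with "score" (0 to 1); they miss things now and then, are a little off and sometimes report something else, mostly with a low value. They report only what shows in the picture. A call takes as long as a camera call.
- search_frame(camera, thing): "location" ([column, row] in pixels, amid what is visible of it).
- regions_of(camera, thing): "pixels" (384x512 bool, what is visible of it) and "location" ([column, row] in pixels, amid what is visible of it).
- pinpoint(camera, thing): "location" ([column, row] in pixels: a listed point, or the origin of a listed thing).
The state is a dict: "time": time; "joint_positions": joint angles; "dq": joint speeds; "tau": joint torques, N m; "tool_pos": TCP position; "tcp_rot": TCP orientation; "contact_force": force on the tool from outside, world axes, zero at the start; "moment": the same for the moment, N m; "grip_width": finger opening in mm; "finger_force": force on a finger pad.
Only numpy, scipy, OpenCV 4.12 (cv2) and the standard library are available. Lean on these libraries where they do the work, as an engineer would, in place of code of your own. Each camera call takes 0.05 s, during which the arm holds its last target. There are 200 camera calls.

TASK

Get the relay board ready for soldering: stand every relay that lies on the bench pins-down in a window of the flip-over jig (any free window, one each; spare windows stay empty), close the cover, and push in and turn the selector knob one position so that it latches the cover. Give the cover's handle a firm upward tug to prove that the latch holds, only then push and turn the selector to its last position, which frees the frame, and swing the frame right over by the same handle until it lies upside down on its stop with the cover still latched and all relays inside. Leave the other things on the bench where they are.

Things in the scene. Friction and masses are not known exactly. Their poses are not given: they have to be found in the camera images.
- flip_jig: Fixed jig: steel base plate 245 x 120 mm with two aluminium uprights. Origin on the bench under the flip axis, which lies along the jig's x (roughly away from the robot) 100 mm above the bench. Its y points left, z up; 'left' and 'right' below mean its +y and -y. Place and yaw vary.
- flip_frame (a joint): Angle of the turning frame about the flip axis, rad: 0 = flat, windows up (start); grows as its right side is lifted and swung over to the left; pi = upside down on its stop. Stays where it is left (friction 0.2 N m). At selector 0 or 1.05 a lock arm under a lip of the front upright holds it flat (play about 0.02 rad).
- window_1 (a point): Centre of the floor of the nest's 1st window, where a relay's pin tips stand, 97.5 mm above the bench. Each window is 23.5 mm along the jig's x, 33 mm along its y, 8 mm deep (rounded rim 105.5 mm above the bench), so a relay goes in with its length along the jig's y and stands 11 mm out of the rim. Axes as the jig's while the frame is flat.
- window_2 (a point): The same for the 2nd window, 29 mm farther along the jig's x. All four lie in a row at 29 mm pitch, so beside fitted neighbours a relay can be held only by its two small end faces.
- window_3 (a point): The same for the 3rd window.
- window_4 (a point): The same for the 4th window, the farthest.
- cover (a joint): Angle of the clear hold-down cover against the frame, rad: 0 = shut, grows as it opens to the left, 3.05 = open stop, nearly flat out to the left. Starts wide open. Friction hinge (0.07 N m): stays where it is left. It must be fully down (below about 0.03) for the latch to pass over its tongue; latched, it has about 0.035 rad of play.
- cover_hinge (a point): Point on the cover's hinge line, level along x with the middle of the cover's handle. The line runs along the jig's x, 34 mm left of the flip axis and 21 mm above it while the frame is flat. It turns with the frame.
- cover_bar (a point): Middle of the cover's handle: round bar, 10 mm diameter, along the jig's x, 57 mm free between two end struts, 106 mm from the hinge line along the cover and 15 mm below its plane, 38 mm off the cover's edge: it can be straddled from above at any angle, turns in the grip. Cover shut, frame flat: 72 mm right of the flip axis, 106 mm above the bench. Upside down: 72 mm left, 94 mm above the bench.
- selector (a joint): Turn of the selector, rad, growing clockwise from above: 0 = cover free, frame locked (start); 1.05 = cover latched, frame still locked; 2.09 = cover latched, frame free (end). Index lugs hold it in each position (play about 0.06 rad either way); it turns (friction 0.015 N m) only while the knob is pushed in.
- selector_push (a joint): How far the knob is pushed in (down), m: 0 = out, 0.008 = fully in. The spring gives 6 N at the start and 11 N fully in; it must be in by 0.007 or more to turn. It springs out again only at one of the three positions.
- knob_grip (a point): Middle of the knob's grip bar, on the selector axis, 152 mm above the bench when out, 78 mm in front (-x) and 30 mm right of the frame's middle. Bar 34 mm long, 11 thick, 25 high; a 36 mm skirt lies under it, its top 12 mm below this point: fingertips astride the bar can press on it. The bar points 1.047 rad anticlockwise from this point's x axis, i.e. at 1.047 - selector in the jig's x, y.
- latch_tongue: Steel tongue, 14 x 14 x 4 mm, at the cover's front free corner, 64 mm from the hinge line; the cam closes over it.
- latch_cam: Two-armed steel cam on the selector, 32 mm radius, that passes 2 mm above the shut cover's tongue and holds it down when the selector is at 1.05 or 2.09.
- relay_1: A relay, 19 x 29 x 19 mm (x, y, z, with pins), 18 g, grey case with a paper label on top and short pins below; all relays are alike. Origin at the centre of its underside (pin tips), z up, length along its y. Two to four of relay_1 to relay_4 are there, standing upright on the bench left of the jig, their length roughly along world x.
- relay_2: Like relay_1. Mind the furniture round the work (world x, y in m): drawer cabinet, 190 mm high, at y > 0.10, x < 0.53, one drawer 119 mm high drawn out to x = 0.565; oscilloscope, 300 mm high, nearest corner at (0.59, -0.09), its faces running from there to (0.83, 0.05) and (0.64, -0.27); generator, 133 mm high, at y < -0.38, x < 0.535.
- relay_3: Like relay_1. Mind the furniture round the work (world x, y in m): drawer cabinet, 190 mm high, at y > 0.10, x < 0.53, one drawer 119 mm high drawn out to x = 0.565; oscilloscope, 300 mm high, nearest corner at (0.59, -0.09), its faces running from there to (0.83, 0.05) and (0.64, -0.27); generator, 133 mm high, at y < -0.38, x < 0.535.
- relay_4: Like relay_1. Mind the furniture round the work (world x, y in m): drawer cabinet, 190 mm high, at y > 0.10, x < 0.53, one drawer 119 mm high drawn out to x = 0.565; oscilloscope, 300 mm high, nearest corner at (0.59, -0.09), its faces running from there to (0.83, 0.05) and (0.64, -0.27); generator, 133 mm high, at y < -0.38, x < 0.535.
- loupe: Bystander: black loupe, 37 mm across, 30 mm high, on the bench. Leave it.
- solder_reel: Bystander: reel of solder, 61 mm across, 38 mm high. Leave it.
- tape_roll: Bystander: roll of tape, 82 mm across, 18 mm high. Leave it.

How it is judged (in metres and radians):
On the way, in this order (a step that is already met when the one before it is completed fails the run):
1. every relay stands in a window, the cover is shut and latched: selector at its second position, knob out, frame flat ((distance between relay_1 and window_1 below 0.008 m or distance between relay_1 and window_2 below 0.008 m or distance between relay_1 and window_3 below 0.008 m or distance between relay_1 and window_4 below 0.008 m) and (distance between relay_2 and window_1 below 0.008 m or distance between relay_2 and window_2 below 0.008 m or distance between relay_2 and window_3 below 0.008 m or distance between relay_2 and window_4 below 0.008 m) and (distance between relay_3 and window_1 below 0.008 m or distance between relay_3 and window_2 below 0.008 m or distance between relay_3 and window_3 below 0.008 m or distance between relay_3 and window_4 below 0.008 m) and (distance between relay_4 and window_1 below 0.008 m or distance between relay_4 and window_2 below 0.008 m or distance between relay_4 and window_3 below 0.008 m or distance between relay_4 and window_4 below 0.008 m) and value of joint each of cover, flip_frame below 0.06 rad and value of joint selector between 0.92 and 1.18 rad and value of joint selector_push below 0.002 m), for 0.2 s.
2. the cover is tugged upward against its latch (more than 5 N between cam and tongue) with the selector at its second position, and the latch holds (contact force between latch_cam and latch_tongue above 5 N and contact force between the fingers and anything else above 1 N and value of joint cover below 0.08 rad and value of joint selector between 0.92 and 1.18 rad and value of joint flip_frame below 0.1 rad), for 0.15 s.
3. the selector is pushed and turned to its last position, knob out, frame still flat (value of joint selector above 1.96 rad and value of joint selector_push below 0.002 m and value of joint cover below 0.08 rad and value of joint flip_frame below 0.1 rad), for 0.2 s.
At the end, for the whole second after the job is handed in: the frame lies upside down on its stop (flip_frame above 3.0 rad) and still; the cover is latched (cover below 0.08 rad, selector above 1.96 rad, knob out to within 2 mm); each relay present is inside a window, its underside within 8 mm of the window's floor ((distance between relay_1 and window_1 below 0.008 m or distance between relay_1 and window_2 below 0.008 m or distance between relay_1 and window_3 below 0.008 m or distance between relay_1 and window_4 below 0.008 m) and (distance between relay_2 and window_1 below 0.008 m or distance between relay_2 and window_2 below 0.008 m or distance between relay_2 and window_3 below 0.008 m or distance between relay_2 and window_4 below 0.008 m) and (distance between relay_3 and window_1 below 0.008 m or distance between relay_3 and window_2 below 0.008 m or distance between relay_3 and window_3 below 0.008 m or distance between relay_3 and window_4 below 0.008 m) and (distance between relay_4 and window_1 below 0.008 m or distance between relay_4 and window_2 below 0.008 m or distance between relay_4 and window_3 below 0.008 m or distance between relay_4 and window_4 below 0.008 m) and value of joint flip_frame above 3 rad and value of joint cover below 0.08 rad and value of joint selector above 1.96 rad and value of joint selector_push below 0.002 m and velocity of joint flip_frame below 0.05 rad/s and linear speed of each of relay_1, relay_2, relay_3, relay_4 below 0.02 m/s); the robot touches nothing.
It fails at once if the loupe is moved more than 4 cm (distance of loupe from where it was at the start of the episode above 0.04 m).
It fails at once if the solder reel is moved more than 4 cm (distance of solder_reel from where it was at the start of the episode above 0.04 m).
It fails at once if the tape roll is moved more than 4 cm (distance of tape_roll from where it was at the start of the episode above 0.04 m).
Of relay_1, relay_2, relay_3, relay_4 only 2 to 4 are there at a start; the rules pass over those that are not, and their reading is None.
At some moment in a run one of relay_1, relay_2, relay_3, relay_4 may be knocked a few centimetres aside while the robot is not near it.
It also fails if it takes over 210 s, if anything falls off the work surface, if the arm or the gripper's body presses on something with over 40 N, if the wrist force passes 120 N, or if a joint passes its speed limit or range.

## Working session

There is one attempt and no reset: what is moved stays moved. The work goes in short steps, Python scripts to look and compute and a shell command to move; the robot and the scene stay as the last step left them, time stands still between calls to the robot, and variables do not carry over. Pictures are saved under pics/ and viewed, at most 14 in all, crops included, and the job is handed in when it is done.

```bash
mkdir -p pics; cat > h.py <<'E'
import numpy as np, cv2
from scipy.spatial.transform import Rotation as Ro
from plant import *
def ray(cam,px,m=None):
    m=m or camera_model(cam); f=192/np.tan(np.radians(m["fov_y"]/2))
    u=(px[0]-m["cx"])/f; v=(px[1]-m["cy"])/f
    if cam=="wrist":
        r=np.hypot(u,v); s=np.sin(r)/r if r>1e-9 else 1; d=np.array([u*s,-v*s,-np.cos(r)])
    else: d=np.array([u,-v,-1])
    P=np.array(m["pose"]); return P[:3,3],P[:3,:3]@(d/np.linalg.norm(d))
def atz(cam,px,z,m=None):
    o,d=ray(cam,px,m); return o+d*(z-o[2])/d[2]
def proj(cam,p,m=None):
    m=m or camera_model(cam); f=192/np.tan(np.radians(m["fov_y"]/2)); P=np.array(m["pose"])
    q=P[:3,:3].T@(np.array(p)-P[:3,3]); a=np.array([q[0],-q[1]]); n=np.hypot(*a)
    k=f*np.arctan2(n,-q[2])/n if cam=="wrist" else f/-q[2]
    return a*k+[m["cx"],m["cy"]]
def snap(cam,fn=None):
    im=capture(cam)
    if fn: cv2.imwrite("pics/"+fn,im[:,:,::-1])
    return im
def st():
    o=get_obs(); print("t",round(o["time"],2),"p",np.round(o["tool_pos"],1),"rot",np.round(o["tcp_rot"],3),"F",np.round(o["contact_force"],1),"w",np.round(o["grip_width"],1),"ff",np.round(o["finger_force"],1),"q",np.round(o["joint_positions"],2))
E
python3 - <<'E'
from h import *
st()
print({k:np.round(v,3) for k,v in get_obs().items()})
for c in("top","scene"):
    snap(c,c+"0.png"); m=camera_model(c); print(c,m["fov_y"],m["cx"],m["cy"],np.round(m["pose"],2).tolist())
Z=dict(knob_grip=152,cover_bar=None,window_1=97.5,window_2=97.5,window_3=97.5,window_4=97.5,flip_jig=0,relay_1=0,loupe=0,solder_reel=0,tape_roll=0,cover_hinge=121)
for n,z in Z.items():
  for c in ("top",)+(("scene",) if z is not None else ()):
    for r in pinpoint(c,n)[:5]:
        print(n,c,round(r["score"],2),np.round(r["location"],1),np.round(atz(c,r["location"],z if z is not None else 120),1))
E
```

```text
t 0.0 p [189.  489.4 226. ] rot [-3.14  -0.     2.773] F [0.2 0.1 0.5] w 91.9 ff 0.0 q [ 1.06  0.34  1.52 -0.    1.28 -0.15]
{'time': np.float64(0.0), 'joint_positions': array([ 1.056,  0.343,  1.525, -0.   ,  1.275, -0.146]), 'dq': array([ 0.   , -0.002, -0.001, -0.   ,  0.   ,  0.   ]), 'tau': array([-2.0000e-03, -4.3123e+01, -2.4421e+01,  7.2000e-02,  5.6000e-02,
       -0.0000e+00]), 'tool_pos': array([189.029, 489.361, 226.047]), 'tcp_rot': array([-3.14 , -0.   ,  2.773]), 'contact_force': array([0.223, 0.072, 0.541]), 'moment': array([-0.04 ,  0.04 ,  0.084]), 'finger_force': np.float64(0.0), 'grip_width': np.float64(91.884)}
top 54.26471480887054 254.1629968415059 195.2004414171813 [[-0.0, 1.0, -0.02, 492.4], [-1.0, -0.0, 0.02, -67.54], [0.02, 0.02, 1.0, 1050.94], [0.0, 0.0, 0.0, 1.0]]
scene 55.42679858857439 256.04402183704934 201.63240254490674 [[-0.84, 0.42, -0.34, 221.32], [-0.54, -0.65, 0.53, 387.1], [0.0, 0.63, 0.77, 800.93], [0.0, 0.0, 0.0, 1.0]]
knob_grip top 0.56 [329.8 232. ] [ 422.8 -264.7  152. ]
knob_grip top 0.47 [136.1 159.2] [599.3 198.8 152. ]
knob_grip scene 
[... 2777 characters left out ...]
[223.4 249.2] [556.7  13.    0. ]
relay_1 scene 0.51 [171.9 246.4] [672.6  78.    0. ]
relay_1 scene 0.46 [252.  249.7] [494.5 -25.5   0. ]
relay_1 scene 0.28 [290.2 173.3] [ 544.7 -313.4   -0. ]
loupe scene 0.43 [270.5 302.2] [381.4  69.6   0. ]
solder_reel top 0.83 [357.4 159.3] [ 615.6 -378.1    0. ]
solder_reel top 0.41 [313.3 212.1] [ 467.2 -251.9    0. ]
solder_reel scene 0.68 [283.5 155. ] [ 601.6 -371.4    0. ]
tape_roll top 0.91 [134.3 156.9] [623.8 248.9   0. ]
tape_roll top 0.55 [218.8 181.9] [553.   13.1   0. ]
tape_roll scene 0.64 [143.  302.4] [628.  229.6   0. ]
cover_hinge top 0.7 [297.1 184.5] [ 538.9 -190.8  121. ]
cover_hinge scene 0.85 [275.  169.4] [ 535.7 -198.3  121. ]
```

```bash
python3 - <<'E'
import cv2
a=cv2.imread("pics/top0.png")[100:290,110:400]; cv2.imwrite("pics/t0c.png",cv2.resize(a,None,fx=2.7,fy=2.7,interpolation=cv2.INTER_CUBIC))
a=cv2.imread("pics/scene0.png")[120:340,120:400]; cv2.imwrite("pics/s0c.png",cv2.resize(a,None,fx=2.7,fy=2.7,interpolation=cv2.INTER_CUBIC))
E
```

```text
(no output)
```

View pics/t0c.png

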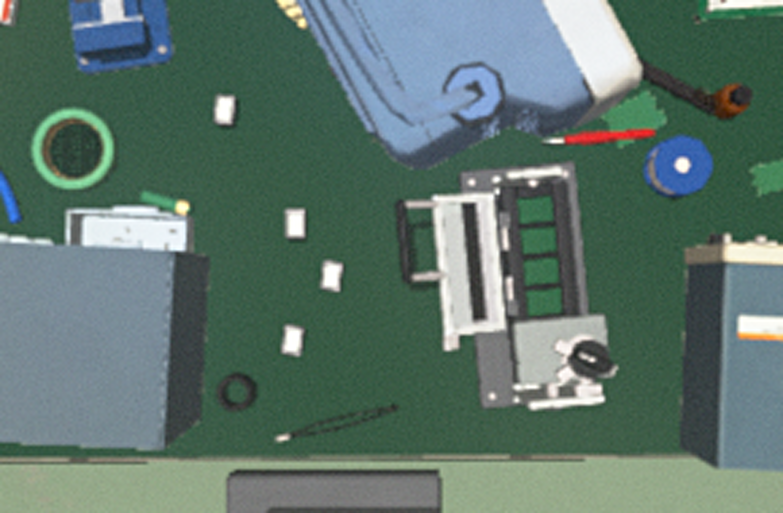

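View pics/s0c.png

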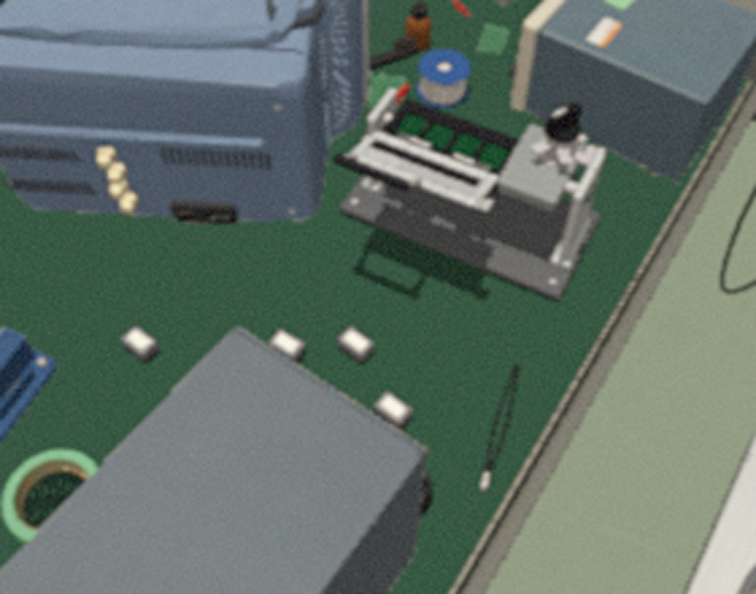

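The top crop shows four white relays, at about (225,109), (296,223), (331,275) and (292,340), and the jig at right with four green windows around (540,250). The knob is at (590,358) and the open cover with its black handle at (420,243). The scene crop agrees. Next I'll go look with the wrist camera.

```bash
cat >> h.py <<'E'
def Rt(yaw,tilt=0,roll=0):  # tool down, turned by yaw, then tilted about own y (tilt) and x (roll)
    return Ro.from_euler("xyz",[np.pi,0,yaw])*Ro.from_rotvec([0,tilt,0])*Ro.from_rotvec([roll,0,0])
def plan(p,R,n=None,cur=None):
    o=get_obs(); p0,R0=cur or (np.array(o["tool_pos"]),Ro.from_euler("xyz",o["tcp_rot"]))
    w=(R0.inv()*R).as_rotvec(); d=R0.inv().apply(np.array(p)-p0)
    n0=int(np.ceil(max(np.degrees(np.linalg.norm(w))/4,np.linalg.norm(d)/30)-.02)); n=n or max(n0,1)
    while 1:
        S=sum(Ro.from_rotvec(w/n*k).as_matrix() for k in range(n)); v=np.linalg.solve(S,d)
        if max(abs(v))<=30.01: break
        n+=1
    print(n,"rows:",",".join(f"{x:.3f}".rstrip("0").rstrip(".") for x in [*(v/30),*(np.degrees(w)/n/4)]))
E
python3 - <<'E'
from h import *
o=get_obs(); m=np.array(camera_model("wrist")["pose"]); R0=Ro.from_euler("xyz",o["tcp_rot"])
print(R0.inv().apply(m[:3,3]-o["tool_pos"]), R0.inv().as_matrix()@m[:3,:3], camera_model("wrist")["fov_y"])
plan([190,489,330],R0); plan([500,-130,330],Rt(.1),cur=(np.array([190,489,330]),R0))
plan([480,-130,330],Rt(1.57),cur=(np.array([190,489,330]),R0))
E
```

```text
[  83.82627685   -0.5584592  -158.43533233] [[-8.11670779e-05  9.51714527e-01  3.06984448e-01]
 [ 9.99999986e-01  1.21602072e-04 -1.12590010e-04]
 [-1.44483493e-04  3.06984435e-01 -9.51714524e-01]] 65.70646984690485
4 rows: -0.008,-0.003,-0.861,0,0,0
39 rows: -0.687,0.435,0,0,-0,0.982
24 rows: -0.991,-0.188,-0,0,-0,0.718
```

```bash
python3 - <<'E'
from h import *
R0=Ro.from_euler("xyz",get_obs()["tcp_rot"]); a=np.array
plan([480,120,330],Rt(3.24),n=16,cur=(a([190,489,333.]),R0))
plan([480,-215,330],Rt(3.24),cur=(a([480,120,330.]),Rt(3.24)))
E
python3 -m pendant '[0,0,-0.9,0,0,0,-1,0,0,-0.9,0,0,0,-1,0,0,-0.9,0,0,0,-1,0,0,-0.9,0,0,0,-1]'
```

```text
16 rows: -0.719,-0.676,0.006,0,0,-0.418
12 rows: 0.091,-0.926,-0,0,0,0
time: 1.65
tool_pos: [189.2, 489.6, 335.9]
tcp_rot: [3.141, -0.0, 2.773]
contact_force: [1.0, 0.1, 0.2]
grip_width: 91.6
finger_force: 0.0
```

```bash
python3 -m pendant '[-0.72,-0.68,0,0,0,-0.42,-1,-0.72,-0.68,0,0,0,-0.42,-1,-0.72,-0.68,0,0,0,-0.42,-1,-0.72,-0.68,0,0,0,-0.42,-1,-0.72,-0.68,0,0,0,-0.42,-1,-0.72,-0.68,0,0,0,-0.42,-1,-0.72,-0.68,0,0,0,-0.42,-1,-0.72,-0.68,0,0,0,-0.42,-1]'; python3 -m pendant '[-0.72,-0.68,0,0,0,-0.42,-1,-0.72,-0.68,0,0,0,-0.42,-1,-0.72,-0.68,0,0,0,-0.42,-1,-0.72,-0.68,0,0,0,-0.42,-1,-0.72,-0.68,0,0,0,-0.42,-1,-0.72,-0.68,0,0,0,-0.42,-1,-0.72,-0.68,0,0,0,-0.42,-1,-0.72,-0.68,0,0,0,-0.42,-1]'; python3 -m pendant '[0.09,-0.93,0,0,0,0,-1,0.09,-0.93,0,0,0,0,-1,0.09,-0.93,0,0,0,0,-1,0.09,-0.93,0,0,0,0,-1,0.09,-0.93,0,0,0,0,-1,0.09,-0.93,0,0,0,0,-1,0.09,-0.93,0,0,0,0,-1,0.09,-0.93,0,0,0,0,-1,0.09,-0.93,0,0,0,0,-1,0.09,-0.93,0,0,0,0,-1,0.09,-0.93,0,0,0,0,-1,0,0,0,0,0,0,-1]'
python3 - <<'E'
from h import *
st(); m=camera_model("wrist"); im=snap("wrist","w1.png")
cv2.imwrite("pics/w1b.png",cv2.resize(im[:,:,::-1],(768,576),interpolation=cv2.INTER_CUBIC))
for n,z in dict(knob_grip=152,cover_hinge=121,cover_bar=120,window_1=97.5).items():
    for r in pinpoint("wrist",n)[:5]: print(n,round(r["score"],2),np.round(r["location"],1),np.round(atz("wrist",r["location"],z,m),1))
E
```

```text
time: 2.45
tool_pos: [313.2, 286.2, 334.9]
tcp_rot: [3.141, 0.0, 3.009]
contact_force: [0.3, 0.3, -0.9]
grip_width: 91.8
finger_force: 0.0
time: 3.25
tool_pos: [480.7, 118.0, 334.8]
tcp_rot: [3.142, 0.0, -3.04]
contact_force: [0.1, 0.7, 0.1]
grip_width: 91.7
finger_force: 0.0
time: 4.45
tool_pos: [480.9, -192.1, 334.2]
tcp_rot: [-3.141, -0.001, -3.045]
contact_force: [-0.3, 0.4, 0.1]
grip_width: 91.7
finger_force: 0.0
t 4.45 p [ 480.9 -192.1  334.2] rot [-3.141e+00 -1.000e-03 -3.045e+00] F [-0.3  0.4  0.1] w 91.7 ff 0.0 q [-0.53  0.27  1.33 -0.    1.54 -2.2 ]
knob_grip 0.3 [349.9 168.4] [460.1 -80.7 152. ]
knob_grip 0.25 [408.1 118.3] [387.3 -12.8 152. ]
cover_hinge 0.74 [252. 203.] [ 526.2 -193.8  121. ]
cover_bar 0.86 [333.6 222.5] [544.4 -78.3 120. ]
window_1 0.84 [230.  156.5] [ 471.2 -229.1   97.5]
window_1 0.8 [232.1 199.2] [ 531.4 -221.7   97.5]
window_1 0.59 [229.4 177.5] [ 500.5 -227.8   97.5]
window_1 0.57 [229.5 216.6] [ 558.1 -223.6   97.5]
window_1 0.47 [309.9 145.3] [ 444.9 -123.4   97.5]
```

View pics/w1b.png

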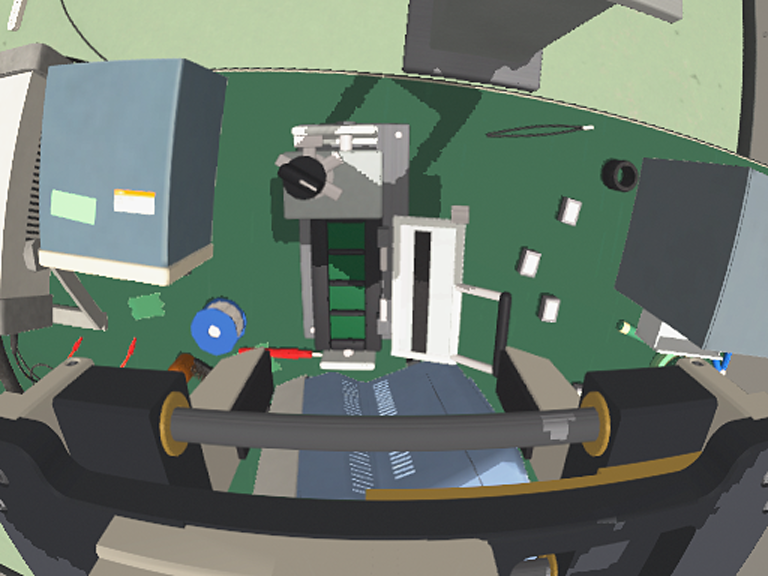

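The wrist view shows the windows in a column at about (345,235) to (345,330), the knob at (303,178), the open cover with its handle at (505,333), and three relays at right. I'll take a closer look at the windows for a precise fit.

```bash
python3 -m pendant '[-0.1,-0.3,1,0,0,0,-1,-0.1,-0.3,1,0,0,0,-1,-0.1,-0.3,1,0,0,0,-1,-0.1,-0.3,1,0,0,0,-1,-0.1,0,0,0,0,0,-1,0,0,0,0,0,0,-1,0,0,0,0,0,0,-1]'
python3 - <<'E'
from h import *
st(); m=camera_model("wrist"); im=snap("wrist","w2.png")
cv2.imwrite("pics/w2c.png",cv2.resize(im[60:320,120:420,::-1],None,fx=2.2,fy=2.2,interpolation=cv2.INTER_CUBIC))
for n,z in dict(knob_grip=152,cover_hinge=121,window_1=97.5).items():
    for r in pinpoint("wrist",n)[:5]: print(n,round(r["score"],2),np.round(r["location"],1),np.round(atz("wrist",r["location"],z,m),1))
hsv=cv2.cvtColor(im,cv2.COLOR_RGB2HSV); g=((hsv[:,:,0]>55)&(hsv[:,:,0]<90)&(hsv[:,:,1]>110)).astype(np.uint8)
n,l,s,c=cv2.connectedComponentsWithStats(g)
for i in range(1,n):
    if 150<s[i,4]<6000:
        r=cv2.minAreaRect(np.argwhere(l==i)[:,::-1].astype(np.float32)); print(s[i],np.round(c[i],1),np.round(atz("wrist",c[i],105.5,m),1),[np.round(atz("wrist",q,105.5,m)[:2],1).tolist() for q in cv2.boxPoints(r)])
E
```

```text
time: 5.4
tool_pos: [500.5, -223.3, 216.7]
tcp_rot: [-3.14, 0.003, -3.04]
contact_force: [-0.2, 0.0, 0.5]
grip_width: 92.0
finger_force: 0.0
t 5.4 p [ 500.5 -223.3  216.7] rot [-3.14e+00  3.00e-03 -3.04e+00] F [-0.2  0.   0.5] w 92.0 ff 0.0 q [-0.56  0.39  1.48  0.    1.27 -2.23]
knob_grip 0.71 [213.8 104.6] [ 420.7 -263.5  152. ]
cover_hinge 0.61 [286.8 233.6] [ 532.7 -191.5  121. ]
window_1 0.67 [250.6 188.4] [ 498.9 -229.5   97.5]
window_1 0.65 [256.2 217.4] [ 528.6 -221.    97.5]
window_1 0.63 [253.6 241.3] [ 555.6 -221.    97.5]
window_1 0.57 [253.2 162.7] [ 473.2 -229.5   97.5]
[238 149  35  26 843] [255.  160.8] [ 469.7 -228.1  105.5] [[460.2, -244.6], [457.1, -213.7], [480.5, -211.0], [483.7, -242.6]]
[238 179  34  24 767] [254.6 190.8] [ 498.4 -225.5  105.5] [[488.5, -242.2], [485.4, -211.4], [508.0, -208.8], [511.3, -240.3]]
[ 47 201  47  28 451] [ 76.8 216.1] [ 547.4 -420.9  105.5] [[567.3, -473.6], [533.4, -463.8], [530.2, -394.9], [561.4, -401.1]]
[238 208  33  22 693] [254.  218.9] [ 527.1 -223.2  105.5] [[517.4, -239.8], [514.2, -209.0], [536.3, -206.4], [539.6, -238.0]]
[238 235  33  20 625] [253.6 244.7] [ 555.5 -220.9  105.5] [[546.2, -237.5], [542.9, -205.6], [564.6, -203.0], [568.0, -235.8]]
```

View pics/w2c.png

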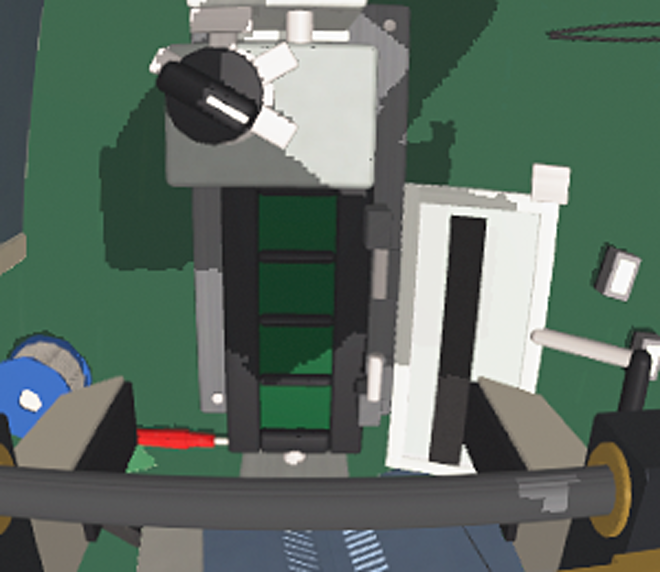

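```bash
python3 - <<'E'
from h import *
m=camera_model("wrist")
c,s=np.cos(.084),np.sin(.084)
def jig(p): d=p[:2]-np.array([514.6,-225]); return np.round([c*d[0]+s*d[1],-s*d[0]+c*d[1]],1)
for nm,(u,v) in dict(darkL=(363,225),darkR=(393,225),dtop=(375,205),greyL=(372,275),greyR=(388,275),whL=(367,380),whR=(382,380),rimR=(336,320),plateR=(362,320)).items():
    print(nm,jig(atz("wrist",(u/2.2+120,v/2.2+60),121,m)),jig(atz("wrist",(u/2.2+120,v/2.2+60),105.5,m)))
for u,v in [(480,380),(530,385),(475,385),(125,380),(75,380)]: 
    d=atz("wrist",(u/2.2+120,v/2.2+60),217,m)-[500.5,-223.3,217]; print("finger",np.round(d,1))
im=snap("top"); g=cv2.cvtColor(im,cv2.COLOR_RGB2HSV); w=((g[:,:,2]>170)&(g[:,:,1]<50)).astype(np.uint8)
n,l,s_,cc=cv2.connectedComponentsWithStats(w)
for i in range(1,n):
    p=atz("top",cc[i],19)
    if 12<s_[i,4]<150 and p[1]>-80: print(s_[i],np.round(p,1),np.round(cc[i],1))
E
```

```text
darkL [-48.1  26.8] [-45.   28.3]
darkR [-48.4  38.7] [-45.3  41. ]
dtop [-56.2  31.2] [-53.6  33. ]
greyL [-27.6  31.3] [-23.2  33.1]
greyR [-27.7  37.8] [-23.4  40. ]
whL [19.  31.6] [26.2 33.5]
whR [19.  38.1] [26.2 40.4]
rimR [-8.  17.3] [-2.5 18.3]
plateR [-8.2 28.1] [-2.7 29.7]
finger [-15.7  47.2   0. ]
finger [-15.3  62.3   0. ]
finger [-14.1  46.1   0. ]
finger [ -6.  -48.7   0. ]
finger [ -4.1 -63.3   0. ]
[240   0  12   7  34] [1052.4  -61.9   19. ] [244.8   2.3]
[148  62   9   2  14] [882.7 194.4  19. ] [152.3  62.6]
[139  64   2  13  14] [862.7 228.7  19. ] [139.8  69.7]
[136  94  25   5  44] [789.6 206.2  19. ] [147.9  96.1]
[147  99  12  10  79] [768.3 197.1  19. ] [151.2 103.7]
[190 136   7  10  59] [666.9  83.3  19. ] [192.7 140.3]
[ 95 146   7  11  59] [636.1 343.2  19. ] [ 97.6 151.6]
[216 178   7  10  68] [550.7  11.1  19. ] [219.  182.4]
[ 96 186  33   5  73] [535.5 305.9  19. ] [111.2 188.3]
[229 197   8  11  61] [496.8 -25.8  19. ] [232.5 201.9]
[215 221   7  11  61] [431.4  14.   19. ] [218.  225.8]
[147 272   9   3  13] [303.6 195.6  19. ] [151.5 273. ]
[183 292   7  10  17] [239.4 101.6  19. ] [186.1 296.4]
```

```bash
python3 -m pendant '[0.3,0,-1,0,0,0,-1,0.3,0,-1,0,0,0,-1,0.3,0,-1,0,0,0,-1,0,0,0,0,0,0,-1]' | head -2
python3 - <<'E'
from h import *
st(); a=np.array
plan([480,0,305],Rt(1.571),n=24)
plan([660,85,140],Rt(1.571,-.17),cur=(a([480,0,305.]),Rt(1.571)))
E
```

```text
time: 6.05
tool_pos: [473.5, -227.3, 309.6]
t 6.05 p [ 473.5 -227.3  309.6] rot [-3.136  0.007 -3.042] F [ 0.1 -0.   0.9] w 91.5 ff 0.0 q [-0.59  0.29  1.38 -0.    1.47 -2.26]
24 rows: 0.221,0.278,0.005,0.001,0.006,0.997
9 rows: 0.36,0.667,0.586,0,-0.271,-0
```

```bash
python3 -m pendant '[0.22,0.28,0,0,0,1,-1,0.22,0.28,0,0,0,1,-1,0.22,0.28,0,0,0,1,-1,0.22,0.28,0,0,0,1,-1,0.22,0.28,0,0,0,1,-1,0.22,0.28,0,0,0,1,-1,0.22,0.28,0,0,0,1,-1,0.22,0.28,0,0,0,1,-1,0.22,0.28,0,0,0,1,-1,0.22,0.28,0,0,0,1,-1,0.22,0.28,0,0,0,1,-1,0.22,0.28,0,0,0,1,-1]' | head -2;  python3 -m pendant '[0.22,0.28,0,0,0,1,-1,0.22,0.28,0,0,0,1,-1,0.22,0.28,0,0,0,1,-1,0.22,0.28,0,0,0,1,-1,0.22,0.28,0,0,0,1,-1,0.22,0.28,0,0,0,1,-1,0.22,0.28,0,0,0,1,-1,0.22,0.28,0,0,0,1,-1,0.22,0.28,0,0,0,1,-1,0.22,0.28,0,0,0,1,-1,0.22,0.28,0,0,0,1,-1,0.22,0.28,0,0,0,1,-1]' | head -3
python3 -m pendant '[0.36,0.67,0.59,0,-0.27,0,-1,0.36,0.67,0.59,0,-0.27,0,-1,0.36,0.67,0.59,0,-0.27,0,-1,0.36,0.67,0.59,0,-0.27,0,-1,0.36,0.67,0.59,0,-0.27,0,-1,0.36,0.67,0.59,0,-0.27,0,-1,0.36,0.67,0.59,0,-0.27,0,-1,0.36,0.67,0.59,0,-0.27,0,-1,0.36,0.67,0.59,0,-0.27,0,-1,0,0,0,0,0,0,-1,0,0,0,0,0,0,-1]'
cat >> h.py <<'E'
def relays(cam,fn=None,z=19):
    m=camera_model(cam); im=snap(cam,fn); g=cv2.cvtColor(im,cv2.COLOR_RGB2HSV); w=((g[:,:,2]>165)&(g[:,:,1]<45)).astype(np.uint8)
    n,l,s,c=cv2.connectedComponentsWithStats(w)
    for i in range(1,n):
        if s[i,4]<30: continue
        rr=np.argwhere(l==i)[:,::-1].astype(np.float32); q=np.array([atz(cam,b,z,m)[:2] for b in cv2.boxPoints(cv2.minAreaRect(rr))])
        e1,e2=q[1]-q[0],q[2]-q[1]; a,b=np.linalg.norm(e1),np.linalg.norm(e2); L=e1 if a>b else e2
        if max(a,b)<34 and min(a,b)>6: print("blob",s[i,4],np.round(c[i]),"xy",np.round(q.mean(0),1),"size",np.round([max(a,b),min(a,b)],1),"ang",round((np.arctan2(L[1],L[0])+np.pi/2)%np.pi-np.pi/2,3))
E
python3 - <<'E'
from h import *
st(); relays("wrist","w3.png")
for r in pinpoint("wrist","relay_1")[:3]: print(round(r["score"],2),np.round(r["location"],1),np.round(atz("wrist",r["location"],0),1))
E
```

```text
time: 7.25
tool_pos: [426.1, -110.2, 304.4]
time: 8.45
tool_pos: [481.2, 1.6, 304.3]
tcp_rot: [-3.141, -0.0, 1.564]
time: 9.55
tool_pos: [661.8, 85.3, 137.6]
tcp_rot: [-3.139, 0.17, 1.567]
contact_force: [-0.1, 0.0, 0.9]
grip_width: 91.7
finger_force: 0.0
t 9.55 p [661.8  85.3 137.6] rot [-3.139  0.17   1.567] F [-0.1  0.   0.9] w 91.7 ff 0.0 q [ 0.09  0.7   1.18 -0.18  1.29  0.15]
blob 49 [321.  18.] xy [716.7 226.7] size [6.3 6.1] ang -1.556
blob 55 [18. 36.] xy [410.2 246.4] size [31.3  6.5] ang 0.024
blob 83 [479.  86.] xy [893.3 188.2] size [24.1 10.3] ang 1.338
blob 220 [262. 173.] xy [666.4  83.2] size [19.4 10.8] ang -0.1
blob 145 [ 70. 228.] xy [430.9  14.1] size [31.5 19.1] ang -0.118
blob 174 [154. 232.] xy [548.6  14.4] size [27.5 16. ] ang 0.197
blob 45 [  3. 244.] xy [275.1 -21.2] size [31.6  8.5] ang 1.504
blob 42 [127. 257.] xy [502.7 -25.2] size [16.1  8.4] ang 1.144
0.92 [158.3 225.1] [546.6   8.9   0. ]
0.84 [ 78.  218.5] [434.2  15.7   0. ]
0.77 [126.7 245.5] [496.9 -23.2   0. ]
```

```bash
python3 - <<'E'
from h import *
a=np.array
plan([666.4,83.2,45],Rt(1.471,-.17))
plan([666.4,83.2,10.5],Rt(1.471,-.17),cur=(a([666.4,83.2,45]),Rt(1.471,-.17)))
E
```

```text
4 rows: 0.121,0.035,0.779,0.061,-0.002,0.335
2 rows: 0.097,-0,0.567,0,0,0
```

```bash
python3 -m pendant '[0.12,0.03,0.78,0.06,0,0.34,-1,0.12,0.03,0.78,0.06,0,0.34,-1,0.12,0.03,0.78,0.06,0,0.34,-1,0.12,0.03,0.78,0.06,0,0.34,-1,0.05,0,0.28,0,0,0,-1,0.05,0,0.28,0,0,0,-1,0.05,0,0.28,0,0,0,-1,0.05,0,0.28,0,0,0,-1,0,0,0,0,0,0,-1,0,0,0,0,0,0,-1]'
```

```text
time: 10.65
tool_pos: [666.0, 83.7, 10.2]
tcp_rot: [-3.141, 0.17, 1.47]
contact_force: [-0.6, 0.8, -0.2]
grip_width: 91.6
finger_force: 0.0
```

```bash
python3 -m pendant '[0,0,0,0,0,0,1,0,0,0,0,0,0,1,0,0,0,0,0,0,1,0,0,0,0,0,0,1,0,0,0,0,0,0,1,0,0,0,0,0,0,1,0,0,0,0,0,0,1,0,0,0,0,0,0,1]'; python3 -m pendant '[-0.17,0,-0.98,0,0,0,1,-0.17,0,-0.98,0,0,0,1,-0.17,0,-0.98,0,0,0,1,-0.17,0,-0.98,0,0,0,1,-0.17,0,-0.98,0,0,0,1,-0.17,0,-0.98,0,0,0,1,-0.17,0,-0.98,0,0,0,1,0,0,0,0,0,0,1]'
python3 - <<'E'
from h import *
st(); a=np.array
im=snap("wrist","w4.png"); cv2.imwrite("pics/w4c.png",cv2.resize(im[100:380,160:360,::-1],None,fx=2.1,fy=2.1))
T=a([557.6,-221.3]) ; print("w4",T)
# leg 1 to (470,-120,240), rotate to jig yaw
plan([480,-130,240],Rt(np.pi+.084,-.17),n=26)
plan([557,-221,160],Rt(np.pi+.084,-.17),cur=(a([480,-130,240.]),Rt(np.pi+.084,-.17)))
E
```

```text
time: 11.45
tool_pos: [665.9, 83.6, 9.9]
tcp_rot: [-3.141, 0.17, 1.47]
contact_force: [0.6, 0.1, -0.7]
grip_width: 32.5
finger_force: 0.0
time: 12.25
tool_pos: [667.9, 83.2, 224.2]
tcp_rot: [3.133, 0.168, 1.469]
contact_force: [0.0, -0.3, 0.1]
grip_width: 27.9
finger_force: 30.0
t 12.25 p [667.9  83.2 224.2] rot [3.133 0.168 1.469] F [ 0.  -0.3  0.1] w 27.9 ff 30.0 q [ 0.09  0.65  1.03 -0.17  1.49  0.21]
w4 [ 557.6 -221.3]
26 rows: -0.048,-0.412,-0.017,-0.161,0.002,-0.954
5 rows: -0.364,-0.648,0.604,0,0,0
```

View pics/w4c.png

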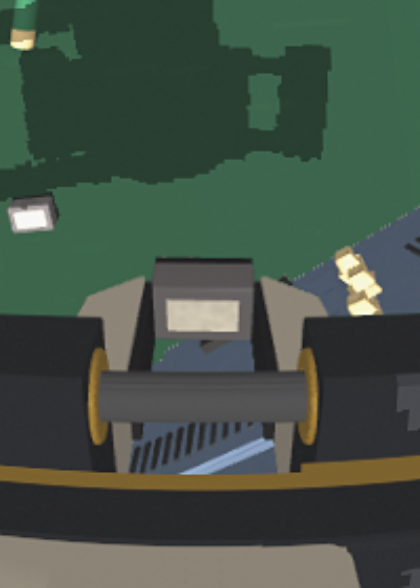

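The relay is held, with its label up and centred between the fingers. The lift began just as the fingers closed, so I'll check the holding height from the picture.

```bash
cat >> h.py <<'E'
def held(top,bot,lab,halfw,tilt0=-.17):
    # full-image rows of bottom and top edge of the camera-facing side -> depth of pins below TCP along tool z, tilt
    from scipy.optimize import least_squares
    m=dict(camera_model("wrist")); P=np.eye(4); P[:3,:3]=[[0,.951715,.306984],[1,0,0],[0,.306984,-.951715]]; P[:3,3]=[83.83,-.56,-158.44]; m["pose"]=P
    def pts(b,x,th):
        R=Ro.from_rotvec([0,th,0]); f=lambda q:R.apply(q)+[x,0,b]
        return [proj("wrist",f(q),m)[1] for q in([9.5,0,0],[9.5,0,-19],[-9.5,0,-19])]+[proj("wrist",f([9.5,14.5,-19]),m)[0]-proj("wrist",f([9.5,-14.5,-19]),m)[0]]
    r=least_squares(lambda v:np.array(pts(*v))-[bot,top,lab,2*halfw],[10,0,-tilt0]); print("pins below tcp, x, tilt",np.round(r.x,2),"res",np.round(r.fun,1)); print("expected",np.round(pts(10.5,0,-tilt0),1))
E
python3 - <<'E'
from h import *
im=cv2.imread("pics/w4.png"); g=cv2.cvtColor(im,cv2.COLOR_BGR2GRAY).astype(int)
print(g[215:275,256].tolist()); print(g[242,225:290].tolist()); print(g[230,225:290].tolist())
held(100+298/2.1,100+258/2.1,100+340/2.1,24)
E
```

```text
[87, 87, 85, 86, 86, 86, 87, 81, 28, 33, 59, 86, 84, 83, 85, 84, 84, 85, 84, 83, 84, 87, 98, 104, 99, 97, 96, 107, 168, 195, 195, 196, 198, 200, 202, 202, 200, 197, 195, 194, 192, 193, 168, 91, 97, 98, 87, 34, 39, 54, 70, 78, 84, 86, 86, 87, 87, 86, 86, 86]
[135, 137, 62, 32, 35, 36, 33, 40, 102, 99, 98, 98, 97, 101, 132, 128, 124, 118, 120, 121, 122, 120, 120, 120, 120, 119, 118, 116, 106, 106, 107, 107, 107, 107, 106, 102, 102, 102, 102, 101, 102, 102, 102, 102, 103, 99, 92, 92, 94, 96, 97, 98, 98, 98, 99, 76, 36, 34, 35, 32, 61, 115, 134, 134, 135]
[86, 85, 84, 85, 86, 86, 86, 80, 81, 84, 85, 85, 85, 85, 85, 84, 85, 85, 85, 84, 85, 84, 84, 84, 84, 84, 84, 85, 84, 84, 84, 84, 84, 84, 85, 85, 84, 84, 85, 85, 84, 84, 84, 84, 85, 84, 84, 85, 84, 85, 84, 85, 84, 84, 83, 79, 82, 87, 86, 86, 85, 85, 85, 86, 86]
pins below tcp, x, tilt [25.59 -1.57  0.3 ] res [-0.8 -0.   0.8 -0.7]
expected [228.1 246.8 271.8  51.5]
```

```bash
python3 - <<'E'
from h import *
held(236.5,222.8,262,23.7)
m=camera_model("wrist")
from scipy.spatial.transform import Rotation as Ro
P=np.eye(4); P[:3,:3]=[[0,.951715,.306984],[1,0,0],[0,.306984,-.951715]]; P[:3,3]=[83.83,-.56,-158.44]; m["pose"]=P
for b in (12,16,20,24):
  for th in (.1,.17,.25): print(b,th,[round(proj("wrist",Ro.from_rotvec([0,th,0]).apply(q)+[0,0,b],m)[1],1) for q in([9.5,0,0],[9.5,0,-19],[-9.5,0,-19])])
E
```

```text
pins below tcp, x, tilt [25.65 -3.4   0.06] res [-0.1 -0.1  0.2 -0.1]
expected [228.1 246.8 271.8  51.5]
12 0.1 [np.float64(226.5), np.float64(243.0), np.float64(269.5)]
12 0.17 [np.float64(227.1), np.float64(245.5), np.float64(270.5)]
12 0.25 [np.float64(227.8), np.float64(248.5), np.float64(271.4)]
16 0.1 [np.float64(224.0), np.float64(239.8), np.float64(266.0)]
16 0.17 [np.float64(224.5), np.float64(242.4), np.float64(267.0)]
16 0.25 [np.float64(225.2), np.float64(245.2), np.float64(267.9)]
20 0.1 [np.float64(221.5), np.float64(236.9), np.float64(262.7)]
20 0.17 [np.float64(222.1), np.float64(239.3), np.float64(263.7)]
20 0.25 [np.float64(222.7), np.float64(242.1), np.float64(264.7)]
24 0.1 [np.float64(219.2), np.float64(234.0), np.float64(259.5)]
24 0.17 [np.float64(219.7), np.float64(236.4), np.float64(260.5)]
24 0.25 [np.float64(220.4), np.float64(239.2), np.float64(261.5)]
```

The relay is held only by its top edge, with its pins about 18 mm below the TCP. I'll set it back down and regrasp it deeper.

```bash
python3 -m pendant '[0.17,0,0.98,0,0,0,1,0.17,0,0.98,0,0,0,1,0.17,0,0.98,0,0,0,1,0.17,0,0.98,0,0,0,1,0.17,0,0.98,0,0,0,1,0.17,0,0.98,0,0,0,1,0.08,0,0.4,0,0,0,1,0.04,0,0.2,0,0,0,1,0,0,0,0,0,0,1,0,0,0,0,0,0,1]'
python3 -m pendant '[0,0,0.07,0,0,0,1,0,0,0,0,0,0,1]'
```

```text
time: 13.3
tool_pos: [666.8, 84.1, 22.7]
tcp_rot: [3.14, 0.169, 1.47]
contact_force: [-0.0, -0.7, 0.3]
grip_width: 27.8
finger_force: 30.0
time: 13.5
tool_pos: [666.4, 83.7, 20.3]
tcp_rot: [3.141, 0.169, 1.47]
contact_force: [-1.0, 0.6, -0.3]
grip_width: 27.8
finger_force: 30.0
```

```bash
for i in 1 2 3; do python3 -m pendant '[0,0,0.05,0,0,0,1,0,0,0,0,0,0,1]' | grep -E "tool_pos|contact"; done
```

```text
tool_pos: [665.9, 83.4, 18.0]
contact_force: [0.6, -0.1, 0.1]
tool_pos: [666.1, 83.3, 16.8]
contact_force: [-0.2, 0.6, 1.9]
tool_pos: [666.2, 83.3, 16.6]
contact_force: [-2.0, 1.3, 9.6]
```

Contact. I'll open a little, go down and regrasp, waiting until the fingers have fully closed.

```bash
python3 -m pendant '[0,0,0,0,0,0,0,0,0,0,0,0,0,0,0,0,0,0,0,0,0,0,0,0,0,0,0,0,0.04,0,0.14,0,0,0,0,0,0,0.08,0,0,0,0,0,0,0,0,0,0,0,0,0,0,0,0,0,0,0,0,0,0,0,0,0]'; python3 -m pendant '[0,0,0,0,0,0,1,0,0,0,0,0,0,1,0,0,0,0,0,0,1,0,0,0,0,0,0,1,0,0,0,0,0,0,1,0,0,0,0,0,0,1,0,0,0,0,0,0,1,0,0,0,0,0,0,1]'
```

```text
time: 15.0
tool_pos: [665.9, 83.0, 8.2]
tcp_rot: [-3.141, 0.17, 1.47]
contact_force: [0.2, -0.7, 0.4]
grip_width: 45.9
finger_force: 0.0
time: 15.8
tool_pos: [665.9, 83.0, 8.3]
tcp_rot: [-3.141, 0.17, 1.47]
contact_force: [-0.1, 0.6, 1.5]
grip_width: 28.2
finger_force: 30.0
```

```bash
python3 -m pendant '[-0.17,0,-0.98,0,0,0,1,-0.17,0,-0.98,0,0,0,1,-0.17,0,-0.98,0,0,0,1,-0.17,0,-0.98,0,0,0,1,-0.17,0,-0.98,0,0,0,1,-0.17,0,-0.98,0,0,0,1,-0.17,0,-0.98,0,0,0,1,0,0,0,0,0,0,1]'
python3 - <<'E'
from h import *
st(); a=np.array
im=snap("wrist","w5.png"); g=cv2.cvtColor(im,cv2.COLOR_RGB2GRAY).astype(int)
print(g[215:285,256].tolist())
J=Rt(np.pi+.084,-.17)
plan([500,-110,235],J,n=26)
plan([557,-221,150],J,cur=(a([500,-110,235.]),J))
E
```

```text
time: 16.6
tool_pos: [667.8, 82.7, 222.3]
tcp_rot: [3.133, 0.168, 1.469]
contact_force: [0.7, 0.2, 0.5]
grip_width: 28.7
finger_force: 30.0
t 16.6 p [667.8  82.7 222.3] rot [3.133 0.168 1.469] F [0.7 0.2 0.5] w 28.7 ff 30.0 q [ 0.09  0.65  1.03 -0.17  1.48  0.21]
[86, 87, 86, 87, 87, 87, 87, 87, 86, 86, 86, 86, 87, 88, 79, 28, 29, 59, 87, 84, 84, 84, 83, 83, 85, 85, 85, 84, 84, 90, 102, 103, 99, 98, 97, 92, 183, 195, 195, 197, 196, 200, 202, 203, 202, 200, 197, 197, 194, 195, 180, 128, 94, 98, 94, 88, 88, 86, 85, 87, 87, 86, 63, 60, 68, 73, 75, 72, 78, 81]
26 rows: -0.045,-0.37,-0.013,-0.161,0.002,-0.954
6 rows: -0.18,-0.641,0.51,0,0,0
```

```bash
python3 - <<'E'
from h import *
a=np.array
R=Rt(1.469,-.17); J=Rt(np.pi+.084,-.17)
plan([480,20,235],R)
plan([465,-130,235],J,n=26,cur=(a([480,20,235.]),R))
plan([557,-221,150],J,cur=(a([465,-130,235.]),J))
p=a([480,20,235.])
E
```

```text
7 rows: -0.394,-0.855,-0.01,0.009,-0.003,0.001
26 rows: -0.145,-0.165,0.025,-0.164,0,-0.954
6 rows: -0.38,-0.547,0.544,0,0,0
```

```bash
python3 -m pendant '[-0.39,-0.86,-0.01,0,0,0,1,-0.39,-0.86,-0.01,0,0,0,1,-0.39,-0.86,-0.01,0,0,0,1,-0.39,-0.86,-0.01,0,0,0,1,-0.39,-0.86,-0.01,0,0,0,1,-0.39,-0.86,-0.01,0,0,0,1,-0.39,-0.86,-0.01,0,0,0,1,0,0,0,0,0,0,1]' | head -3
python3 -m pendant '[-0.14,-0.17,0.03,-0.16,0,-0.95,1,-0.14,-0.17,0.03,-0.16,0,-0.95,1,-0.14,-0.17,0.03,-0.16,0,-0.95,1,-0.14,-0.17,0.03,-0.16,0,-0.95,1,-0.14,-0.17,0.03,-0.16,0,-0.95,1,-0.14,-0.17,0.03,-0.16,0,-0.95,1,-0.14,-0.17,0.03,-0.16,0,-0.95,1,-0.14,-0.17,0.03,-0.16,0,-0.95,1,-0.14,-0.17,0.03,-0.16,0,-0.95,1,-0.14,-0.17,0.03,-0.16,0,-0.95,1,-0.14,-0.17,0.03,-0.16,0,-0.95,1,-0.14,-0.17,0.03,-0.16,0,-0.95,1]' | head -3
python3 -m pendant '[-0.14,-0.17,0.03,-0.16,0,-0.95,1,-0.14,-0.17,0.03,-0.16,0,-0.95,1,-0.14,-0.17,0.03,-0.16,0,-0.95,1,-0.14,-0.17,0.03,-0.16,0,-0.95,1,-0.14,-0.17,0.03,-0.16,0,-0.95,1,-0.14,-0.17,0.03,-0.16,0,-0.95,1,-0.14,-0.17,0.03,-0.16,0,-0.95,1,-0.14,-0.17,0.03,-0.16,0,-0.95,1,-0.14,-0.17,0.03,-0.16,0,-0.95,1,-0.14,-0.17,0.03,-0.16,0,-0.95,1,-0.14,-0.17,0.03,-0.16,0,-0.95,1,-0.14,-0.17,0.03,-0.16,0,-0.95,1]' | head -3
python3 -m pendant '[-0.14,-0.17,0.03,-0.16,0,-0.95,1,-0.14,-0.17,0.03,-0.16,0,-0.95,1,0,0,0,0,0,0,1]'
python3 - <<'E'
from h import *
st(); J=Rt(np.pi+.084,-.17); plan([557,-221.5,150],J)
E
```

```text
time: 17.45
tool_pos: [474.8, 20.2, 232.2]
tcp_rot: [-3.137, 0.17, 1.47]
time: 18.65
tool_pos: [434.0, -43.5, 230.0]
tcp_rot: [-3.138, 0.167, 2.281]
time: 19.85
tool_pos: [450.1, -119.8, 227.8]
tcp_rot: [-3.14, 0.165, 3.087]
time: 20.15
tool_pos: [458.6, -130.7, 227.4]
tcp_rot: [-3.14, 0.165, -3.065]
contact_force: [-0.5, -0.0, -1.2]
grip_width: 28.5
finger_force: 30.0
t 20.15 p [ 458.6 -130.7  227.4] rot [-3.14   0.165 -3.065] F [-0.5 -0.  -1.2] w 28.5 ff 30.0 q [-0.5   0.17  1.77  0.1   1.06 -2.19]
6 rows: -0.426,-0.546,0.509,-0.007,-0.013,-0.017
```

```bash
python3 -m pendant '[-0.43,-0.55,0.51,0,0,-0.02,1,-0.43,-0.55,0.51,0,0,-0.02,1,-0.43,-0.55,0.51,0,0,-0.02,1,-0.43,-0.55,0.51,0,0,-0.02,1,-0.43,-0.55,0.51,0,0,-0.02,1,-0.43,-0.55,0.51,0,0,-0.02,1,0,0,0,0,0,0,1,0,0,0,0,0,0,1]'
python3 - <<'E'
from h import *
st(); m=camera_model("wrist"); im=snap("wrist","w6.png")
cv2.imwrite("pics/w6c.png",cv2.resize(im[60:330,150:370,::-1],None,fx=2.2,fy=2.2,interpolation=cv2.INTER_CUBIC))
J=Rt(np.pi+.084,-.17); plan([557.6,-221.3,125],J); plan([557.6,-221.3,107],J,cur=(np.array([557.6,-221.3,125]),J))
E
```

```text
time: 20.95
tool_pos: [556.8, -221.0, 150.0]
tcp_rot: [-3.139, 0.164, -3.057]
contact_force: [-0.2, 0.7, 0.0]
grip_width: 29.0
finger_force: 30.0
t 20.95 p [ 556.8 -221.   150. ] rot [-3.139  0.164 -3.057] F [-0.2  0.7  0. ] w 29.0 ff 30.0 q [-0.56  0.47  1.56  0.12  0.98 -2.27]
1 rows: 0.118,-0.016,0.85,-0.04,-0.075,0.017
1 rows: 0.102,-0,0.591,0,0,0
```

View pics/w6c.png

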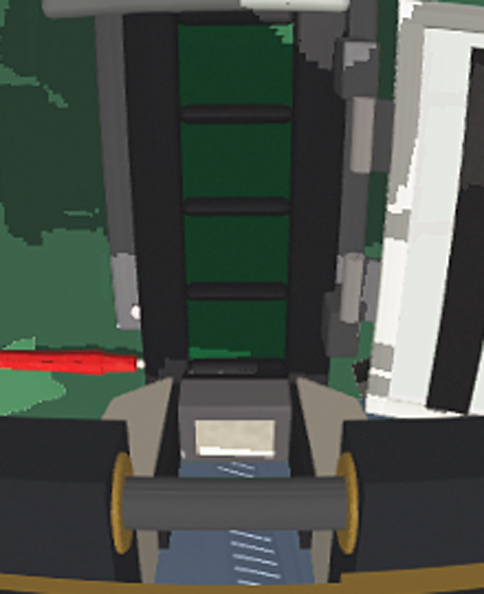

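The picture shows the relay at (235,420) centred in column with window 4. The bars lie at rows 112, 206 and 291. I'll recompute the window position from the bars.

```bash
python3 - <<'E'
from h import *
m=camera_model("wrist"); im=cv2.imread("pics/w6.png"); g=im[:,:,1].astype(int)
for v,a,b in((112,181,292),(206,184,291),(291,188,289)):
    p=atz("wrist",(150+(a+b)/4.4,60+v/2.2),104.5,m); q=atz("wrist",(150+a/2.2,60+v/2.2),105,m);r=atz("wrist",(150+b/2.2,60+v/2.2),105,m); print(np.round(p,1),np.round(np.linalg.norm(q-r),1))
print(g[60:240,257].tolist())
E
```

```text
[ 484.5 -226.6  104.5] 32.2
[ 513.5 -223.8  104.5] 32.6
[ 542.3 -221.   104.5] 32.6
[105, 104, 99, 92, 64, 34, 34, 33, 32, 30, 29, 40, 61, 60, 59, 59, 58, 58, 59, 58, 59, 58, 58, 57, 58, 58, 58, 58, 57, 57, 57, 58, 57, 57, 58, 57, 57, 59, 57, 58, 58, 57, 57, 58, 56, 58, 55, 40, 31, 36, 38, 43, 45, 33, 32, 30, 45, 58, 58, 58, 57, 58, 57, 58, 57, 59, 57, 57, 57, 57, 58, 58, 58, 58, 57, 58, 58, 56, 57, 57, 58, 58, 58, 57, 58, 57, 57, 58, 59, 43, 30, 33, 34, 38, 42, 42, 32, 30, 48, 58, 58, 57, 57, 57, 57, 57, 57, 56, 58, 58, 58, 57, 57, 57, 58, 58, 58, 57, 58, 57, 57, 58, 58, 56, 58, 58, 58, 56, 36, 30, 33, 36, 36, 40, 40, 30, 36, 59, 57, 58, 57, 57, 57, 58, 57, 57, 58, 58, 58, 58, 57, 58, 58, 57, 58, 57, 57, 57, 55, 67, 101, 96, 68, 28, 31, 40, 46, 54, 60, 57, 28, 29, 57, 84, 82, 81, 82, 82, 83, 83]
```

```bash
python3 -m pendant '[0.08,0.03,0.42,0,0,-0.1,1,0.08,0.03,0.42,0,0,-0.1,1,0,0,0,0,0,0,1]' ; python3 - <<'E'
from h import *
J=Rt(np.pi+.092,-.17); plan([557.3,-220.2,116],J)
E
```

```text
time: 21.3
tool_pos: [555.4, -218.7, 124.7]
tcp_rot: [-3.137, 0.164, -3.042]
contact_force: [0.1, -0.2, 0.6]
grip_width: 28.7
finger_force: 30.0
1 rows: -0.01,-0.056,0.295,-0.048,-0.09,0.112
```

```bash
python3 -m pendant '[-0.03,-0.06,0.15,0,-0.09,0.1,1,0,0,0.14,0,0,0,1,0,0,0,0,0,0,1]' ; python3 -m pendant '[0.01,0,0.08,0,0,0,1,0.01,0,0.06,0,0,0,1,0,0,0,0,0,0,1]' ;python3 -m pendant '[0.01,0,0.06,0,0,0,1,0,0,0,0,0,0,1]'
```

```text
time: 21.6
tool_pos: [559.1, -221.5, 117.0]
tcp_rot: [-3.136, 0.172, -3.049]
contact_force: [-0.1, 0.4, -0.0]
grip_width: 28.6
finger_force: 30.0
time: 21.9
tool_pos: [559.2, -221.5, 112.5]
tcp_rot: [-3.137, 0.172, -3.049]
contact_force: [-0.0, 0.7, -0.9]
grip_width: 28.4
finger_force: 30.0
time: 22.1
tool_pos: [559.2, -221.5, 110.7]
tcp_rot: [-3.137, 0.172, -3.049]
contact_force: [0.3, 0.3, -0.5]
grip_width: 28.7
finger_force: 30.0
```

```bash
python3 -m pendant '[0.04,0.02,0.08,0,0,0,1,0,0,0,0,0,0,1]'|grep -E "pos|force";python3 -m pendant '[0.01,0,0.06,0,0,0,1,0,0,0,0,0,0,1]'|grep -E "pos|force"; python3 -m pendant '[0.01,0,0.05,0,0,0,1,0,0,0,0,0,0,1]'|grep -E "pos|force"
```

```text
tool_pos: [558.2, -220.9, 108.0]
contact_force: [0.1, 0.5, 0.4]
finger_force: 30.0
tool_pos: [558.7, -221.3, 106.9]
contact_force: [-0.2, 1.0, 3.3]
finger_force: 32.3
tool_pos: [558.9, -221.4, 106.5]
contact_force: [-3.5, 1.5, 9.5]
finger_force: 37.0
```

```bash
python3 -m pendant '[0,0,-0.03,0,0,0,0.25,0,0,0,0,0,0,0.25,0,0,0,0,0,0,0.25,0,0,0,0,0,0,0.25]';python3 -m pendant '[-0.09,0,-0.49,0,0,0,0.25,-0.17,0,-0.98,0,0,0,0.25,-0.17,0,-0.98,0,0,0,0.25,0,0,0,0,0,0,0.25]'
python3 - <<'E'
from h import *
im=snap("wrist","w7.png")
cv2.imwrite("pics/w7c.png",cv2.resize(im[60:330,150:370,::-1],None,fx=2,fy=2,interpolation=cv2.INTER_CUBIC)); relays("wrist",z=116.5)
E
```

```text
time: 23.1
tool_pos: [559.2, -221.8, 107.0]
tcp_rot: [-3.134, 0.174, -3.048]
contact_force: [-0.8, -1.7, 7.0]
grip_width: 34.4
finger_force: 3.4
time: 23.5
tool_pos: [560.3, -221.8, 184.6]
tcp_rot: [-3.132, 0.178, -3.048]
contact_force: [0.3, -0.2, 0.3]
grip_width: 34.6
finger_force: 0.0
blob 224 [467.  79.] xy [436.6 -64.1] size [19.2 11.4] ang -0.131
blob 262 [430. 124.] xy [481.2 -91. ] size [18.3 11.6] ang -0.154
blob 63 [122. 162.] xy [ 538.1 -332.2] size [9.9 8.8] ang 1.207
blob 134 [  6. 184.] xy [ 572.  -481.7] size [26.7 18.5] ang 1.001
blob 82 [118. 189.] xy [ 563.3 -338.5] size [9.7 8.8] ang 1.324
blob 317 [256. 195.] xy [ 558.3 -223.9] size [23.4  9.8] ang -1.475
blob 63 [258. 215.] xy [ 576.3 -218.6] size [8.9 6.7] ang -1.474
```

View pics/w7c.png

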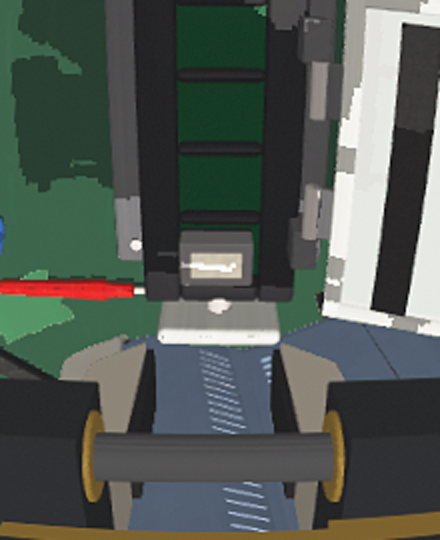

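Relay A sits in window 4 (crop (215,262)). Next is relay C.

```bash
python3 - <<'E'
from h import *
a=np.array; J=Ro.from_euler("xyz",get_obs()["tcp_rot"])
plan([470,-150,235],J); R=Rt(1.571-.13)
plan([490,-25,150],R,n=26,cur=(a([470,-150,235.]),J))
E
```

```text
5 rows: 0.472,0.521,-0.454,0,0,0
26 rows: 0.117,0.146,0.103,0.083,0.071,0.985
```

```bash
python3 -m pendant '[0.47,0.52,-0.45,0,0,0,0,0.47,0.52,-0.45,0,0,0,0,0.47,0.52,-0.45,0,0,0,0,0.47,0.52,-0.45,0,0,0,0,0.47,0.52,-0.45,0,0,0,0,0,0,0,0,0,0,0]' | head -3
python3 -m pendant '[0.12,0.15,0.1,0.08,0.07,0.985,0,0.12,0.15,0.1,0.08,0.07,0.985,0,0.12,0.15,0.1,0.08,0.07,0.985,0,0.12,0.15,0.1,0.08,0.07,0.985,0,0.12,0.15,0.1,0.08,0.07,0.985,0,0.12,0.15,0.1,0.08,0.07,0.985,0,0.12,0.15,0.1,0.08,0.07,0.985,0,0.12,0.15,0.1,0.08,0.07,0.985,0,0.12,0.15,0.1,0.08,0.07,0.985,0,0.12,0.15,0.1,0.08,0.07,0.985,0,0.12,0.15,0.1,0.08,0.07,0.985,0,0.12,0.15,0.1,0.08,0.07,0.985,0]' | head -3
python3 -m pendant '[0.12,0.15,0.1,0.08,0.07,0.985,0,0.12,0.15,0.1,0.08,0.07,0.985,0,0.12,0.15,0.1,0.08,0.07,0.985,0,0.12,0.15,0.1,0.08,0.07,0.985,0,0.12,0.15,0.1,0.08,0.07,0.985,0,0.12,0.15,0.1,0.08,0.07,0.985,0,0.12,0.15,0.1,0.08,0.07,0.985,0,0.12,0.15,0.1,0.08,0.07,0.985,0,0.12,0.15,0.1,0.08,0.07,0.985,0,0.12,0.15,0.1,0.08,0.07,0.985,0,0.12,0.15,0.1,0.08,0.07,0.985,0,0.12,0.15,0.1,0.08,0.07,0.985,0]' | head -3
python3 -m pendant '[0.12,0.15,0.1,0.08,0.07,0.985,0,0.12,0.15,0.1,0.08,0.07,0.985,0,0,0,0,0,0,0,0,0,0,0,0,0,0,0]'
python3 - <<'E'
from h import *
st(); relays("wrist","w8.png")
E
```

```text
time: 24.2
tool_pos: [468.9, -148.7, 234.4]
tcp_rot: [-3.137, 0.171, -3.048]
time: 25.4
tool_pos: [450.5, -88.4, 192.3]
tcp_rot: [3.102, 0.092, 2.4]
time: 26.6
tool_pos: [481.3, -28.7, 155.9]
tcp_rot: [3.13, 0.007, 1.576]
time: 27.0
tool_pos: [490.2, -21.9, 150.6]
tcp_rot: [3.14, -0.003, 1.444]
contact_force: [0.5, 0.4, -0.1]
grip_width: 46.3
finger_force: 0.0
t 27.0 p [490.2 -21.9 150.6] rot [ 3.140e+00 -3.000e-03  1.444e+00] F [ 0.5  0.4 -0.1] w 46.3 ff 0.0 q [-0.2   0.36  1.73  0.    1.05 -0.08]
blob 523 [311. 148.] xy [549.2  11.5] size [28.8 18.9] ang 0.019
blob 431 [193. 159.] xy [430.6  14.4] size [27.5 17.5] ang -0.1
blob 118 [504. 159.] xy [812.7 -22.8] size [26.  17.8] ang -0.704
blob 51 [109. 161.] xy [337.2  27.2] size [12.7  6.5] ang -1.346
blob 220 [262. 190.] xy [496.1 -25.9] size [19.3 10.6] ang -0.127
blob 182 [433. 282.] xy [ 711.2 -183.7] size [33.1 21.1] ang -0.054
blob 65 [282. 316.] xy [ 499.9 -192.1] size [23.6  6.7] ang 0.109
```

```bash
python3 -m pendant '[-0.11,0.21,0.9,0,0,0,0,0,0,0.9,0,0,0,0,0,0,0.9,0,0,0,0,0,0,0.9,0,0,0,0,0,0,0.5,0,0,0,0,0,0,0.4,0,0,0,0,0,0,0.2,0,0,0,0,0,0,0,0,0,0,0,0,0,0,0,0,0,0]'; python3 -m pendant '[0,0,0,0,0,0,1,0,0,0,0,0,0,1,0,0,0,0,0,0,1,0,0,0,0,0,0,1,0,0,0,0,0,0,1,0,0,0,0,0,0,1,0,0,0,0,0,0,1]'
```

```text
time: 27.95
tool_pos: [497.4, -25.6, 11.4]
tcp_rot: [3.137, -0.003, 1.442]
contact_force: [0.1, 0.9, -0.4]
grip_width: 45.9
finger_force: 0.0
time: 28.65
tool_pos: [497.3, -25.6, 11.3]
tcp_rot: [3.137, -0.003, 1.442]
contact_force: [-1.2, 0.4, 6.1]
grip_width: 28.4
finger_force: 30.0
```

```bash
python3 -m pendant '[0,0,-1,0,0,0,1,0,0,-1,0,0,0,1,0,0,-1,0,0,0,1,0,0,-1,0,0,0,1,0,0,-1,0,0,0,1,0,0,-1,0,0,0,1,0,0,-0.7,0,0,0,1,0,0,0,0,0,0,1]'
python3 - <<'E'
from h import *
a=np.array; J=Rt(np.pi+.092); st()
plan([470,-150,220],J,n=26)
plan([528.6,-222.7,150],J,cur=(a([470,-150,220.]),J))
E
```

```text
time: 29.45
tool_pos: [497.5, -26.3, 214.5]
tcp_rot: [3.132, -0.003, 1.442]
contact_force: [0.5, -0.1, -0.2]
grip_width: 28.5
finger_force: 30.0
t 29.45 p [497.5 -26.3 214.5] rot [ 3.132e+00 -3.000e-03  1.442e+00] F [ 0.5 -0.1 -0.2] w 28.5 ff 30.0 q [-0.21  0.3   1.62  0.    1.21 -0.08]
26 rows: -0.108,-0.152,-0.008,0.005,0.004,-0.987
4 rows: -0.431,-0.648,0.583,0,0,0
```

```bash
python3 -m pendant '[-0.11,-0.15,0,0,0,-0.987,1,-0.11,-0.15,0,0,0,-0.987,1,-0.11,-0.15,0,0,0,-0.987,1,-0.11,-0.15,0,0,0,-0.987,1,-0.11,-0.15,0,0,0,-0.987,1,-0.11,-0.15,0,0,0,-0.987,1,-0.11,-0.15,0,0,0,-0.987,1,-0.11,-0.15,0,0,0,-0.987,1,-0.11,-0.15,0,0,0,-0.987,1,-0.11,-0.15,0,0,0,-0.987,1,-0.11,-0.15,0,0,0,-0.987,1,-0.11,-0.15,0,0,0,-0.987,1]'|head -3
python3 -m pendant '[-0.11,-0.15,0,0,0,-0.987,1,-0.11,-0.15,0,0,0,-0.987,1,-0.11,-0.15,0,0,0,-0.987,1,-0.11,-0.15,0,0,0,-0.987,1,-0.11,-0.15,0,0,0,-0.987,1,-0.11,-0.15,0,0,0,-0.987,1,-0.11,-0.15,0,0,0,-0.987,1,-0.11,-0.15,0,0,0,-0.987,1,-0.11,-0.15,0,0,0,-0.987,1,-0.11,-0.15,0,0,0,-0.987,1,-0.11,-0.15,0,0,0,-0.987,1,-0.11,-0.15,0,0,0,-0.987,1]'|head -3
python3 -m pendant '[-0.11,-0.15,0,0,0,-0.987,1,-0.11,-0.15,0,0,0,-0.987,1,-0.43,-0.65,0.58,0,0,0,1,-0.43,-0.65,0.58,0,0,0,1,-0.43,-0.65,0.58,0,0,0,1,0,0,0,0,0,0,1,0,0,0,0,0,0,1]'
python3 - <<'E'
from h import *
st(); J=Rt(np.pi+.092); plan([528.6,-222.7,135],J,n=2); plan([528.6,-222.7,118],J,n=1,cur=(np.array([528.6,-222.7,135]),J))
E
```

```text
time: 30.65
tool_pos: [454.0, -76.3, 210.1]
tcp_rot: [3.138, -0.002, 2.272]
time: 31.85
tool_pos: [463.2, -140.7, 209.9]
tcp_rot: [3.138, 0.001, 3.098]
time: 32.55
tool_pos: [513.5, -204.0, 157.6]
tcp_rot: [3.137, 0.001, -3.05]
contact_force: [0.3, 1.0, -0.1]
grip_width: 28.4
finger_force: 30.0
t 32.55 p [ 513.5 -204.   157.6] rot [ 3.137e+00  1.000e-03 -3.050e+00] F [ 0.3  1.  -0.1] w 28.4 ff 30.0 q [-0.52  0.46  1.55  0.    1.14 -2.18]
2 rows: -0.222,-0.334,0.375,0.032,0.009,-0.006
1 rows: -0,-0,0.567,0,0,0
```

```bash
python3 -m pendant '[-0.22,-0.33,0.37,0.03,0,0,1,-0.22,-0.33,0.37,0.03,0,0,1,0,0,0.3,0,0,0,1,0,0,0,0,0,0,1,0,0,0,0,0,0,1]'
python3 - <<'E'
from h import *
J=Rt(np.pi+.092); plan([528.6,-222.7,118],J,n=1)
m=camera_model("wrist"); im=snap("wrist","w9.png")
cv2.imwrite("pics/w9c.png",cv2.resize(im[60:300,170:350,::-1],None,fx=2.2,fy=2.2,interpolation=cv2.INTER_CUBIC))
E
```

```text
time: 33.05
tool_pos: [529.2, -222.6, 127.7]
tcp_rot: [-3.14, 0.003, -3.05]
contact_force: [-0.3, -0.9, 0.4]
grip_width: 28.7
finger_force: 30.0
1 rows: 0.021,-0.001,0.324,-0.018,0.048,-0.001
```

View pics/w9c.png

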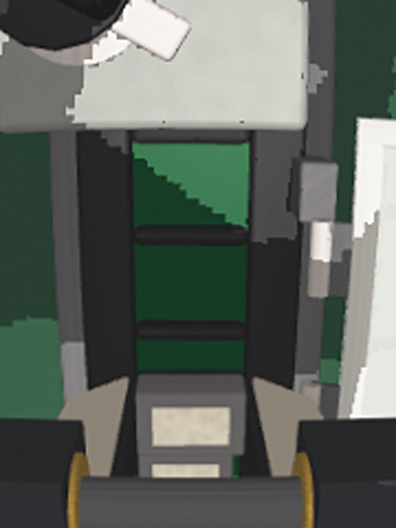

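Well aligned: the relay spans columns 136 to 245, the same as the windows. Lowering.

```bash
python3 -m pendant '[0.01,0,0.33,0,0.05,0,1,0,0,0,0,0,0,1]'|grep -E "pos|t_force"; python3 -m pendant '[0,0,0.1,0,0,0,1,0,0,0,0,0,0,1]'|grep -E "pos|t_force";python3 -m pendant '[0,0,0.1,0,0,0,1,0,0,0,0,0,0,1]'|grep -E "pos|t_force";python3 -m pendant '[0,0,0.08,0,0,0,1,0,0,0,0,0,0,1]'|grep -E "pos|t_force"
```

```text
tool_pos: [528.6, -222.5, 117.1]
contact_force: [-0.6, 0.2, 0.1]
tool_pos: [529.1, -222.8, 114.8]
contact_force: [-0.3, 0.4, -0.5]
tool_pos: [529.1, -222.9, 111.8]
contact_force: [0.5, 0.6, -0.4]
tool_pos: [529.1, -222.9, 109.5]
contact_force: [0.4, 0.7, -0.0]
```

```bash
python3 -m pendant '[0,0,0,0,0,0,0.25,0,0,0,0,0,0,0.25,0,0,0,0,0,0,0.25,0,0,-0.5,0,0,0,0.25,0,0,-1,0,0,0,0,0,0,-1,0,0,0,0,0.3,0.2,-1,0,0,0,0,0.5,0.4,-0.6,0,0,0,0,0.5,0.6,0,0,0,0,0,0.5,0.6,0,0,0,0,0,0.3,0.6,0,0,0,0,0,0,0,0,0,0,0,0]'
python3 - <<'E'
from h import *
a=np.array; st(); relays("wrist","w10.png",z=19)
R=Rt(1.571+.019,.25)
plan([545,5,130],R,n=27)
E
```

```text
time: 35.1
tool_pos: [458.7, -155.2, 233.1]
tcp_rot: [-3.14, 0.001, -3.049]
contact_force: [-0.3, -0.5, -0.5]
grip_width: 46.3
finger_force: 0.0
t 35.1 p [ 458.7 -155.2  233.1] rot [-3.140e+00  1.000e-03 -3.049e+00] F [-0.3 -0.5 -0.5] w 46.3 ff 0.0 q [-0.48  0.26  1.62 -0.    1.26 -2.15]
blob 182 [208.   8.] xy [ 256.5 -235.7] size [32.2 25.4] ang 1.325
blob 41 [257.  11.] xy [ 255.8 -174.1] size [12.9  7.5] ang -0.249
blob 38 [44. 25.] xy [ 259.5 -487.2] size [27.8 13.6] ang 0.803
blob 38 [54. 30.] xy [ 268.8 -468.1] size [17.9 12.9] ang -0.794
blob 124 [230.  38.] xy [ 294.4 -204.4] size [24.1 17.1] ang -0.734
blob 300 [235. 102.] xy [ 378.6 -191.3] size [30.2 24.1] ang 0.129
blob 243 [383. 162.] xy [430.6  14.2] size [28.1 18. ] ang -0.124
blob 159 [140. 172.] xy [ 474.4 -312.6] size [18.1 17.9] ang -0.005
blob 90 [216. 215.] xy [ 526.6 -204.7] size [26.6  6.3] ang 0.107
blob 178 [365. 241.] xy [548.3  11.9] size [27.1 18.2] ang -0.006
27 rows: 0.037,0.237,0.141,-0.109,0.103,0.867
```

```bash
python3 -m pendant '[0.04,0.24,0.14,-0.11,0.1,0.867,0,0.04,0.24,0.14,-0.11,0.1,0.867,0,0.04,0.24,0.14,-0.11,0.1,0.867,0,0.04,0.24,0.14,-0.11,0.1,0.867,0,0.04,0.24,0.14,-0.11,0.1,0.867,0,0.04,0.24,0.14,-0.11,0.1,0.867,0,0.04,0.24,0.14,-0.11,0.1,0.867,0,0.04,0.24,0.14,-0.11,0.1,0.867,0,0.04,0.24,0.14,-0.11,0.1,0.867,0,0.04,0.24,0.14,-0.11,0.1,0.867,0,0.04,0.24,0.14,-0.11,0.1,0.867,0,0.04,0.24,0.14,-0.11,0.1,0.867,0]'|head -3
python3 -m pendant '[0.04,0.24,0.14,-0.11,0.1,0.867,0,0.04,0.24,0.14,-0.11,0.1,0.867,0,0.04,0.24,0.14,-0.11,0.1,0.867,0,0.04,0.24,0.14,-0.11,0.1,0.867,0,0.04,0.24,0.14,-0.11,0.1,0.867,0,0.04,0.24,0.14,-0.11,0.1,0.867,0,0.04,0.24,0.14,-0.11,0.1,0.867,0,0.04,0.24,0.14,-0.11,0.1,0.867,0,0.04,0.24,0.14,-0.11,0.1,0.867,0,0.04,0.24,0.14,-0.11,0.1,0.867,0,0.04,0.24,0.14,-0.11,0.1,0.867,0,0.04,0.24,0.14,-0.11,0.1,0.867,0]'|head -3
python3 -m pendant '[0.04,0.24,0.14,-0.11,0.1,0.867,0,0.04,0.24,0.14,-0.11,0.1,0.867,0,0.04,0.24,0.14,-0.11,0.1,0.867,0,0,0,0,0,0,0,0,0,0,0,0,0,0,0]'
python3 - <<'E'
from h import *
a=np.array; st(); relays("wrist","w11.png",z=19)
R=Rt(1.571,.25)
plan([548.9,11.5,50],R); plan([548.9,11.5,11],R,cur=(a([548.9,11.5,50]),R))
E
```

```text
time: 36.35
tool_pos: [465.8, -69.8, 185.3]
tcp_rot: [3.087, -0.107, 2.506]
time: 37.55
tool_pos: [525.7, -2.9, 141.9]
tcp_rot: [3.117, -0.224, 1.774]
time: 38.05
tool_pos: [545.4, 6.6, 131.0]
tcp_rot: [3.138, -0.248, 1.592]
contact_force: [-0.8, -0.7, -0.2]
grip_width: 46.3
finger_force: 0.0
t 38.05 p [545.4   6.6 131. ] rot [ 3.138 -0.248  1.592] F [-0.8 -0.7 -0.2] w 46.3 ff 0.0 q [-0.27  0.49  1.6   0.26  1.13 -0.41]
blob 103 [459.  58.] xy [790.5 204.8] size [23.3 11.3] ang -1.446
blob 30 [422.  95.] xy [725.7 146. ] size [7.4 6.6] ang -1.074
blob 101 [280.  99.] xy [566.1 126.3] size [10.5 10. ] ang 1.277
blob 42 [ 29. 115.] xy [267.5 123.6] size [17.5 15.7] ang 0.885
blob 445 [144. 210.] xy [430.6  14. ] size [28.7 18.6] ang -0.128
blob 508 [259. 215.] xy [549.2  11.2] size [28.1 18.2] ang -0.018
blob 119 [487. 240.] xy [836.3 -20.5] size [28.4 17.1] ang -1.083
blob 126 [207. 240.] xy [496.3 -14.9] size [20.2  8.9] ang 1.32
blob 44 [189. 243.] xy [480.  -17.3] size [25.5  6.8] ang 0.822
blob 169 [504. 246.] xy [870.7 -29. ] size [33.1 24.5] ang -0.521
3 rows: -0.17,0.039,0.887,-0.006,0.011,0.095
2 rows: -0.161,-0,0.63,0,0,0
```

```bash
python3 -m pendant '[-0.17,0.04,0.89,0,0,0.09,0,-0.17,0.04,0.89,0,0,0.09,0,-0.17,0.04,0.89,0,0,0.09,0,-0.11,0,0.42,0,0,0,0,-0.11,0,0.42,0,0,0,0,-0.1,0,0.4,0,0,0,0,0,0,0,0,0,0,0,0,0,0,0,0,0,0]'
```

```text
time: 38.9
tool_pos: [549.1, 11.8, 11.8]
tcp_rot: [-3.141, -0.248, 1.571]
contact_force: [-0.4, -0.0, 0.4]
grip_width: 46.1
finger_force: 0.0
```

```bash
python3 -m pendant '[0,0,0,0,0,0,1,0,0,0,0,0,0,1,0,0,0,0,0,0,1,0,0,0,0,0,0,1,0,0,0,0,0,0,1,0,0,0,0,0,0,1,0,0,0,0,0,0,1]' | tail -3;  python3 -m pendant '[0.25,0,-0.97,0,0,0,1,0.25,0,-0.97,0,0,0,1,0.25,0,-0.97,0,0,0,1,0.25,0,-0.97,0,0,0,1,0.25,0,-0.97,0,0,0,1,0.25,0,-0.97,0,0,0,1,0.25,0,-0.97,0,0,0,1,0,0,0,0,0,0,1]'
python3 - <<'E'
from h import *
a=np.array; J=Rt(np.pi+.092,.25); st(); R=Ro.from_euler("xyz",get_obs()["tcp_rot"])
plan([470,0,225],R)
plan([450,-150,220],J,n=26,cur=(a([470,0,225.]),R))
plan([499.8,-225.6,150],J,cur=(a([450,-150,220.]),J))
E
```

```text
contact_force: [-1.0, -0.9, 5.5]
grip_width: 28.5
finger_force: 30.0
time: 40.4
tool_pos: [550.8, 12.4, 225.8]
tcp_rot: [3.135, -0.246, 1.573]
contact_force: [0.3, 0.4, -1.0]
grip_width: 28.9
finger_force: 30.0
t 40.4 p [550.8  12.4 225.8] rot [ 3.135 -0.246  1.573] F [ 0.3  0.4 -1. ] w 28.9 ff 30.0 q [-0.26  0.4   1.46  0.25  1.34 -0.32]
3 rows: -0.134,-0.898,-0.03,0,0,0
26 rows: -0.128,-0.175,-0.026,0.228,0.004,-0.887
4 rows: -0.489,-0.665,0.477,0,0,0
```

```bash
python3 -m pendant '[-0.13,-0.9,-0.03,0,0,0,1,-0.13,-0.9,-0.03,0,0,0,1,-0.13,-0.9,-0.03,0,0,0,1,-0.13,-0.175,-0.03,0.23,0,-0.887,1,-0.13,-0.175,-0.03,0.23,0,-0.887,1,-0.13,-0.175,-0.03,0.23,0,-0.887,1,-0.13,-0.175,-0.03,0.23,0,-0.887,1,-0.13,-0.175,-0.03,0.23,0,-0.887,1,-0.13,-0.175,-0.03,0.23,0,-0.887,1,-0.13,-0.175,-0.03,0.23,0,-0.887,1,-0.13,-0.175,-0.03,0.23,0,-0.887,1,-0.13,-0.175,-0.03,0.23,0,-0.887,1]'|head -3
python3 -m pendant '[-0.13,-0.175,-0.03,0.23,0,-0.887,1,-0.13,-0.175,-0.03,0.23,0,-0.887,1,-0.13,-0.175,-0.03,0.23,0,-0.887,1,-0.13,-0.175,-0.03,0.23,0,-0.887,1,-0.13,-0.175,-0.03,0.23,0,-0.887,1,-0.13,-0.175,-0.03,0.23,0,-0.887,1,-0.13,-0.175,-0.03,0.23,0,-0.887,1,-0.13,-0.175,-0.03,0.23,0,-0.887,1,-0.13,-0.175,-0.03,0.23,0,-0.887,1,-0.13,-0.175,-0.03,0.23,0,-0.887,1,-0.13,-0.175,-0.03,0.23,0,-0.887,1,-0.13,-0.175,-0.03,0.23,0,-0.887,1]'|head -3
python3 -m pendant '[-0.13,-0.175,-0.03,0.23,0,-0.887,1,-0.13,-0.175,-0.03,0.23,0,-0.887,1,-0.13,-0.175,-0.03,0.23,0,-0.887,1,-0.13,-0.175,-0.03,0.23,0,-0.887,1,-0.13,-0.175,-0.03,0.23,0,-0.887,1,-0.49,-0.66,0.4,0,0,0,1,-0.49,-0.66,0.4,0,0,0,1,-0.49,-0.66,0.4,0,0,0,1,0,0,0,0,0,0,1]'
python3 - <<'E'
from h import *
st(); J=Rt(np.pi+.092,.25); plan([499.8,-225.6,124],J)
E
```

```text
time: 41.6
tool_pos: [431.3, -45.5, 220.1]
tcp_rot: [-3.136, -0.251, 2.148]
time: 42.8
tool_pos: [432.2, -122.8, 219.1]
tcp_rot: [-3.136, -0.255, 2.916]
time: 43.7
tool_pos: [488.3, -208.3, 170.6]
tcp_rot: [-3.138, -0.259, -3.051]
contact_force: [-0.5, 0.2, 0.8]
grip_width: 28.7
finger_force: 30.0
t 43.7 p [ 488.3 -208.3  170.6] rot [-3.138 -0.259 -3.051] F [-0.5  0.2  0.8] w 28.7 ff 30.0 q [-0.46  0.54  1.39 -0.14  1.43 -2.09]
2 rows: -0.357,-0.303,0.711,-0.022,-0.067,-0.009
```

```bash
python3 -m pendant '[-0.36,-0.3,0.71,0,-0.07,0,1,-0.36,-0.3,0.71,0,-0.07,0,1,0,0,0,0,0,0,1,0,0,0,0,0,0,1]'
python3 - <<'E'
from h import *
st(); J=Rt(np.pi+.092,.25); plan([499.8,-225.6,117.5],J,n=1)
m=camera_model("wrist"); im=snap("wrist","w12.png")
cv2.imwrite("pics/w12c.png",cv2.resize(im[60:300,170:350,::-1],None,fx=2.2,fy=2.2,interpolation=cv2.INTER_CUBIC))
E
```

```text
time: 44.1
tool_pos: [500.1, -223.6, 127.6]
tcp_rot: [-3.137, -0.247, -3.05]
contact_force: [-0.4, -0.6, 0.6]
grip_width: 28.3
finger_force: 30.0
t 44.1 p [ 500.1 -223.6  127.6] rot [-3.137 -0.247 -3.05 ] F [-0.4 -0.6  0.6] w 28.3 ff 30.0 q [-0.48  0.6   1.41 -0.14  1.34 -2.1 ]
1 rows: -0.067,-0.062,0.331,-0.066,0.043,-0.004
```

View pics/w12c.png

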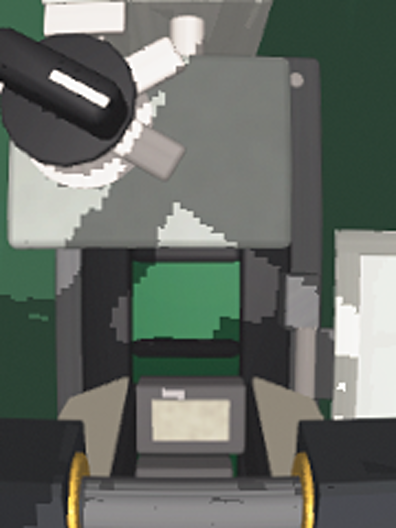

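The relay is about 2 mm left of the window, as measured. Correcting that and lowering.

```bash
python3 -m pendant '[-0.07,-0.06,0.33,-0.05,0.04,0,1,0,0,0,0,0,0,1]'|grep -E "pos|t_force"; python3 -m pendant '[-0.025,0,0.1,0,0,0,1,0,0,0,0,0,0,1]'|grep -E "pos|t_force";python3 -m pendant '[-0.025,0,0.1,0,0,0,1,0,0,0,0,0,0,1]'|grep -E "pos|t_force";python3 -m pendant '[-0.02,0,0.07,0,0,0,1,0,0,0,0,0,0,1]'|grep -E "pos|t_force"
```

```text
tool_pos: [500.1, -225.9, 117.1]
contact_force: [-0.3, 0.3, -0.7]
tool_pos: [500.3, -226.0, 114.2]
contact_force: [0.5, 0.5, 0.8]
tool_pos: [500.3, -226.1, 111.0]
contact_force: [0.3, -0.6, -0.2]
tool_pos: [500.7, -226.3, 109.5]
contact_force: [0.1, 0.6, 4.1]
```

```bash
python3 -m pendant '[0,0,0,0,0,0,0.25,0,0,0,0,0,0,0.25,0,0,0,0,0,0,0.25,0.12,0,-0.48,0,0,0,0.25,0.25,0,-0.97,0,0,0,0,0.25,0,-0.97,0,0,0,0,0.35,0.2,-0.97,0,0,0,0,0.4,0.5,-0.3,0,0,0,0,0.2,0.6,0,0,0,0,0,0.1,0.6,0,0,0,0,0,0.1,0.6,0,0,0,0,0,0,0,0,0,0,0,0]'
python3 - <<'E'
from h import *
a=np.array; st(); relays("wrist","w13.png",z=19); relays("top","t1.png",z=19)
R=Rt(1.446,.25)
plan([432,8,135],R,n=26)
E
```

```text
time: 46.15
tool_pos: [469.0, -151.2, 229.2]
tcp_rot: [-3.14, -0.249, -3.048]
contact_force: [-0.7, 0.8, 0.3]
grip_width: 45.9
finger_force: 0.0
t 46.15 p [ 469.  -151.2  229.2] rot [-3.14  -0.249 -3.048] F [-0.7  0.8  0.3] w 45.9 ff 0.0 q [-0.39  0.42  1.42 -0.12  1.52 -2.04]
blob 231 [379. 193.] xy [430.8  14.1] size [27.5 17.6] ang -0.127
blob 157 [177. 244.] xy [ 524.9 -251.4] size [25.4 14. ] ang -1.452
blob 33 [509. 260.] xy [518.  307.2] size [29.8 18.6] ang 0.333
blob 35 [389.  14.] xy [1021.3 -467.1] size [17.  14.1] ang -0.013
blob 76 [151. 104.] xy [769.5 195.1] size [30.3 24.4] ang -1.445
blob 58 [ 98. 152.] xy [637.9 342.2] size [27.5 16.3] ang 0.004
blob 59 [218. 226.] xy [431.5  13.7] size [26.3 16.7] ang -0.2
blob 54 [329. 246.] xy [ 374.7 -293.1] size [22.7 21.3] ang -0.288
26 rows: 0.168,0.132,0.167,-0.244,0.002,0.955
```

```bash
python3 -m pendant '[0.17,0.13,0.17,-0.24,0,0.955,0,0.17,0.13,0.17,-0.24,0,0.955,0,0.17,0.13,0.17,-0.24,0,0.955,0,0.17,0.13,0.17,-0.24,0,0.955,0,0.17,0.13,0.17,-0.24,0,0.955,0,0.17,0.13,0.17,-0.24,0,0.955,0,0.17,0.13,0.17,-0.24,0,0.955,0,0.17,0.13,0.17,-0.24,0,0.955,0,0.17,0.13,0.17,-0.24,0,0.955,0,0.17,0.13,0.17,-0.24,0,0.955,0,0.17,0.13,0.17,-0.24,0,0.955,0,0.17,0.13,0.17,-0.24,0,0.955,0]'|head -3
python3 -m pendant '[0.17,0.13,0.17,-0.24,0,0.955,0,0.17,0.13,0.17,-0.24,0,0.955,0,0.17,0.13,0.17,-0.24,0,0.955,0,0.17,0.13,0.17,-0.24,0,0.955,0,0.17,0.13,0.17,-0.24,0,0.955,0,0.17,0.13,0.17,-0.24,0,0.955,0,0.17,0.13,0.17,-0.24,0,0.955,0,0.17,0.13,0.17,-0.24,0,0.955,0,0.17,0.13,0.17,-0.24,0,0.955,0,0.17,0.13,0.17,-0.24,0,0.955,0,0.17,0.13,0.17,-0.24,0,0.955,0,0.17,0.13,0.17,-0.24,0,0.955,0]'|head -3
python3 -m pendant '[0.17,0.13,0.17,-0.24,0,0.955,0,0.17,0.13,0.17,-0.24,0,0.955,0,0,0,0,0,0,0,0,0,0,0,0,0,0,0]'
python3 - <<'E'
from h import *
a=np.array; st(); relays("wrist","w14.png",z=19)
R=Rt(1.446,.25)
plan([430.7,14.1,50],R); plan([430.7,14.1,11.5],R,cur=(a([430.7,14.1,50]),R))
E
```

```text
time: 47.45
tool_pos: [413.1, -90.0, 184.3]
tcp_rot: [-3.138, -0.246, 2.404]
time: 48.65
tool_pos: [422.0, -5.2, 139.7]
tcp_rot: [-3.139, -0.244, 1.58]
time: 49.05
tool_pos: [429.7, 7.0, 132.5]
tcp_rot: [-3.14, -0.243, 1.447]
contact_force: [-0.3, 0.1, -1.3]
grip_width: 46.1
finger_force: 0.0
t 49.05 p [429.7   7.  132.5] rot [-3.14  -0.243  1.447] F [-0.3  0.1 -1.3] w 46.1 ff 0.0 q [-0.34  0.29  1.93  0.28  1.   -0.38]
blob 37 [508.  17.] xy [836.6 248.9] size [28.8  6.7] ang -1.439
blob 537 [257. 212.] xy [430.9  14.4] size [27.2 17.7] ang -0.123
blob 139 [435. 281.] xy [628.4 -94.9] size [32.5 12.8] ang -0.089
3 rows: -0.145,0.001,0.91,-0.009,0.032,0.006
2 rows: -0.159,-0,0.622,0,0,0
```

```bash
python3 -m pendant '[-0.15,0,0.91,0,0.03,0,0,-0.15,0,0.91,0,0.03,0,0,-0.15,0,0.91,0,0.03,0,0,-0.11,0,0.42,0,0,0,0,-0.11,0,0.42,0,0,0,0,-0.1,0,0.38,0,0,0,0,0,0,0,0,0,0,0,0,0,0,0,0,0,0]'|tail -5; python3 -m pendant '[0,0,0,0,0,0,1,0,0,0,0,0,0,1,0,0,0,0,0,0,1,0,0,0,0,0,0,1,0,0,0,0,0,0,1,0,0,0,0,0,0,1,0,0,0,0,0,0,1]';  python3 -m pendant '[0.25,0,-0.97,0,0,0,1,0.25,0,-0.97,0,0,0,1,0.25,0,-0.97,0,0,0,1,0.25,0,-0.97,0,0,0,1,0.25,0,-0.97,0,0,0,1,0.25,0,-0.97,0,0,0,1,0.25,0,-0.97,0,0,0,1,0,0,0,0,0,0,1]'
python3 - <<'E'
from h import *
a=np.array; J=Rt(np.pi+.092,.25); st()
plan([435,-150,220],J,n=26)
plan([471,-228.3,150],J,cur=(a([435,-150,220.]),J))
E
```

```text
tool_pos: [430.5, 13.7, 12.3]
tcp_rot: [-3.14, -0.25, 1.446]
contact_force: [0.5, 0.9, -0.6]
grip_width: 46.3
finger_force: 0.0
time: 50.6
tool_pos: [430.6, 13.8, 12.6]
tcp_rot: [-3.141, -0.25, 1.446]
contact_force: [-0.4, -1.3, 6.1]
grip_width: 28.7
finger_force: 30.0
time: 51.4
tool_pos: [432.3, 14.0, 225.8]
tcp_rot: [3.136, -0.249, 1.448]
contact_force: [-0.3, 0.5, -0.9]
grip_width: 28.8
finger_force: 30.0
t 51.4 p [432.3  14.  225.8] rot [ 3.136 -0.249  1.448] F [-0.3  0.5 -0.9] w 28.8 ff 30.0 q [-0.33  0.17  1.79  0.26  1.24 -0.3 ]
26 rows: -0.178,-0.159,-0.038,0.245,0.003,-0.954
4 rows: -0.376,-0.677,0.506,0,0,0
```

```bash
python3 -m pendant '[-0.18,-0.16,-0.04,0.245,0,-0.954,1,-0.18,-0.16,-0.04,0.245,0,-0.954,1,-0.18,-0.16,-0.04,0.245,0,-0.954,1,-0.18,-0.16,-0.04,0.245,0,-0.954,1,-0.18,-0.16,-0.04,0.245,0,-0.954,1,-0.18,-0.16,-0.04,0.245,0,-0.954,1,-0.18,-0.16,-0.04,0.245,0,-0.954,1,-0.18,-0.16,-0.04,0.245,0,-0.954,1,-0.18,-0.16,-0.04,0.245,0,-0.954,1,-0.18,-0.16,-0.04,0.245,0,-0.954,1,-0.18,-0.16,-0.04,0.245,0,-0.954,1,-0.18,-0.16,-0.04,0.245,0,-0.954,1]'|head -3
python3 -m pendant '[-0.18,-0.16,-0.04,0.245,0,-0.954,1,-0.18,-0.16,-0.04,0.245,0,-0.954,1,-0.18,-0.16,-0.04,0.245,0,-0.954,1,-0.18,-0.16,-0.04,0.245,0,-0.954,1,-0.18,-0.16,-0.04,0.245,0,-0.954,1,-0.18,-0.16,-0.04,0.245,0,-0.954,1,-0.18,-0.16,-0.04,0.245,0,-0.954,1,-0.18,-0.16,-0.04,0.245,0,-0.954,1,-0.18,-0.16,-0.04,0.245,0,-0.954,1,-0.18,-0.16,-0.04,0.245,0,-0.954,1,-0.18,-0.16,-0.04,0.245,0,-0.954,1,-0.18,-0.16,-0.04,0.245,0,-0.954,1]'|head -3
python3 -m pendant '[-0.18,-0.16,-0.04,0.245,0,-0.954,1,-0.18,-0.16,-0.04,0.245,0,-0.954,1,-0.38,-0.68,0.4,0,0,0,1,-0.38,-0.68,0.4,0,0,0,1,-0.38,-0.68,0.4,0,0,0,1,0,0,0,0,0,0,1]'
python3 - <<'E'
from h import *
st(); J=Rt(np.pi+.092,.25); plan([471,-228.4,126],J)
E
```

```text
time: 52.6
tool_pos: [392.1, -62.1, 219.6]
tcp_rot: [-3.139, -0.253, 2.274]
time: 53.8
tool_pos: [422.7, -141.9, 217.3]
tcp_rot: [-3.141, -0.255, 3.099]
time: 54.4
tool_pos: [463.0, -211.5, 171.5]
tcp_rot: [3.14, -0.257, -3.05]
contact_force: [0.0, -0.0, -0.6]
grip_width: 28.3
finger_force: 30.0
t 54.4 p [ 463.  -211.5  171.5] rot [ 3.14  -0.257 -3.05 ] F [ 0.  -0.  -0.6] w 28.3 ff 30.0 q [-0.49  0.5   1.46 -0.14  1.4  -2.11]
2 rows: -0.294,-0.293,0.707,0.009,-0.05,-0.004
```

```bash
python3 -m pendant '[-0.29,-0.29,0.71,0,-0.05,0,1,-0.29,-0.29,0.71,0,-0.05,0,1,0,0,0,0,0,0,1,0,0,0,0,0,0,1]'
python3 - <<'E'
from h import *
J=Rt(np.pi+.092,.25); plan([471.2,-228.5,118.5],J,n=1)
E
```

```text
time: 54.8
tool_pos: [471.0, -226.5, 129.1]
tcp_rot: [-3.142, -0.248, -3.049]
contact_force: [-0.6, -1.0, 0.0]
grip_width: 28.3
finger_force: 30.0
1 rows: -0.089,-0.067,0.343,-0.002,0.035,0.006
```

```bash
python3 -m pendant '[-0.09,-0.07,0.34,0,0.03,0,1,0,0,0,0,0,0,1]'|grep -E "pos|t_force"; python3 -m pendant '[-0.025,0,0.1,0,0,0,1,0,0,0,0,0,0,1]'|grep -E "pos|t_force";python3 -m pendant '[-0.025,0,0.1,0,0,0,1,0,0,0,0,0,0,1]'|grep -E "pos|t_force";python3 -m pendant '[-0.02,0,0.07,0,0,0,1,0,0,0,0,0,0,1]'|grep -E "pos|t_force"
```

```text
tool_pos: [471.5, -228.9, 118.2]
contact_force: [-0.1, 0.6, -1.0]
tool_pos: [471.7, -229.1, 115.4]
contact_force: [-0.5, -0.4, -0.8]
tool_pos: [471.6, -229.1, 112.1]
contact_force: [-0.7, -0.2, -1.3]
tool_pos: [471.9, -229.3, 110.1]
contact_force: [-0.5, -0.1, -0.6]
```

```bash
python3 -m pendant '[0,0,0,0,0,0,0.25,0,0,0,0,0,0,0.25,0,0,0,0,0,0,0.25,0.12,0,-0.48,0,0,0,0.25,0.25,0,-0.97,0,0,0,0,0.25,0,-0.97,0,-1,0,0,0.25,0.2,-0.97,0,-1,0,0,0.3,0.6,-0.6,0,-1,0,0,0.1,0.6,-0.2,0,-1,0,0,0,0.6,0,0,-1,0,0,0,0.6,0,0,0,0,0,0,0,0,0,0,0,0]'
python3 - <<'E'
from h import *
a=np.array; st(); m=camera_model("wrist"); im=snap("wrist","w15.png")
cv2.imwrite("pics/w15c.png",cv2.resize(im[40:300,120:420,::-1],None,fx=2,fy=2,interpolation=cv2.INTER_CUBIC))
for n,z in dict(cover_bar=146,cover_hinge=121,knob_grip=152).items():
    for r in pinpoint("wrist",n)[:2]: print(n,round(r["score"],2),np.round(r["location"],1),np.round(atz("wrist",r["location"],z,m),1))
for r in pinpoint("scene","cover_bar")[:2]: print(round(r["score"],2),np.round(atz("scene",r["location"],146),1))
for r in pinpoint("top","cover_bar")[:2]: print(round(r["score"],2),np.round(atz("top",r["location"],146),1))
E
```

```text
time: 56.8
tool_pos: [451.7, -151.1, 240.5]
tcp_rot: [-3.141, 0.101, -3.048]
contact_force: [0.2, -0.0, 0.1]
grip_width: 46.1
finger_force: 0.0
t 56.8 p [ 451.7 -151.1  240.5] rot [-3.141  0.101 -3.048] F [ 0.2 -0.   0.1] w 46.1 ff 0.0 q [-0.52  0.19  1.7   0.06  1.17 -2.21]
cover_hinge 0.73 [213.1 242.9] [ 528.8 -191.   121. ]
knob_grip 0.61 [132.6 148.6] [ 421.3 -262.4  152. ]
knob_grip 0.44 [188.1 229.2] [ 495.9 -211.6  152. ]
0.75 [ 541.1 -113.3  146. ]
0.27 [ 528.3 -180.7  146. ]
0.48 [ 526.4 -100.7  146. ]
```

View pics/w15c.png

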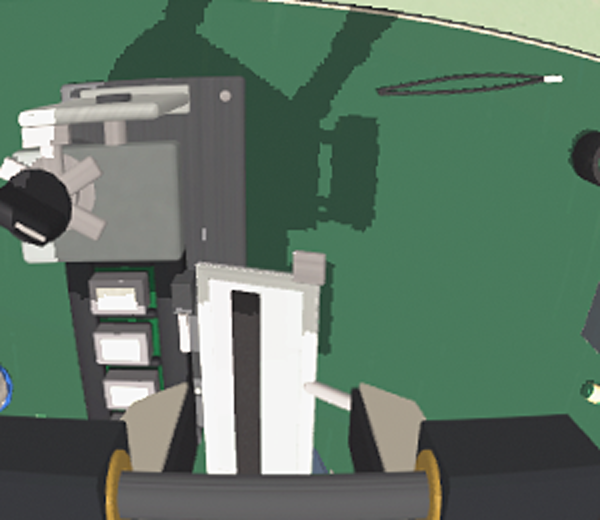

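All four relays sit in the row (three visible, the fourth is under the gripper). Next, triangulate the handle bar.

```bash
python3 -m pendant '[-0.9,0.8,0,0,0,0,0,-0.7,0.8,0,0,0,0,0,0,0.8,0,0,0,0,0,0,0.6,0,0,0,0,0,0,0,0,0,0,0,0,0,0,0,0,0,0,0]'
python3 - <<'E'
from h import *
st(); m=camera_model("wrist"); im=snap("wrist","w16.png")
o,d=ray("wrist",(pinpoint("wrist","cover_bar") or [{"location":(0,0)}])[0]["location"],m)
print([(round(r["score"],2),np.round(r["location"],1),np.round(atz("wrist",r["location"],146,m),1)) for r in pinpoint("wrist","cover_bar")[:3]])
def tri(L):
    A=sum(np.eye(3)-np.outer(d,d) for o,d in L); b=sum((np.eye(3)-np.outer(d,d))@o for o,d in L); return np.linalg.solve(A,b)
L=[(o,d),ray("top",(259.3,190)),ray("scene",pinpoint("scene","cover_bar")[0]["location"])]
print(np.round(tri(L),1),np.round(tri(L[:2]),1),np.round(tri([L[0],L[2]]),1), [np.round(atz("top",(259.3,190),z),1) for z in(120,146)])
cv2.imwrite("pics/w16c.png",cv2.resize(im[:,60:460,::-1],None,fx=1.5,fy=1.5,interpolation=cv2.INTER_CUBIC))
E
```

```text
time: 57.7
tool_pos: [492.0, -58.9, 244.5]
tcp_rot: [-3.14, 0.1, -3.048]
contact_force: [-0.7, 0.4, -0.3]
grip_width: 46.1
finger_force: 0.0
t 57.7 p [492.  -58.9 244.5] rot [-3.14   0.1   -3.048] F [-0.7  0.4 -0.3] w 46.1 ff 0.0 q [-0.3   0.22  1.65  0.04  1.18 -1.98]
[(0.93, array([210.9, 230.8]), array([541.5, -99. , 146. ]))]
[525.9 -94.6 172.2] [523.6 -95.1 175.9] [529.7 -96.5 167.3] [array([525.6, -96.6, 120. ]), array([524.7, -95.8, 146. ])]
```

View pics/w16c.png

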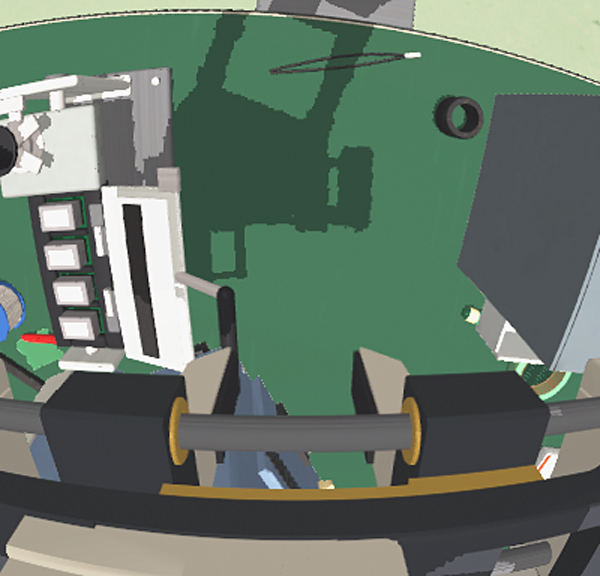

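All four relays are in their windows. The bar triangulates to about (524,-95,170), so the cover is open about 2.8 rad. Straddling the bar.

```bash
python3 - <<'E'
from h import *
a=np.array; J=Rt(np.pi+.092,-.1)
plan([524.5,-95.5,222],J); plan([524.5,-95.5,158],J,n=4,cur=(a([524.5,-95.5,222]),J))
E
```

```text
2 rows: -0.447,-0.648,0.424,-0.009,0.004,-0.005
4 rows: 0.053,-0,0.531,0,0,0
```

```bash
python3 -m pendant '[-0.45,-0.65,0.42,0,0,0,0,-0.45,-0.65,0.42,0,0,0,0,0.05,0,0.53,0,0,0,0,0.05,0,0.53,0,0,0,0,0,0,0,0,0,0,0,0,0,0,0,0,0,0]'|grep -E "pos|t_force"
python3 - <<'E'
from h import *
m=camera_model("wrist"); st(); im=snap("wrist","w17.png")
cv2.imwrite("pics/w17c.png",cv2.resize(im[120:330,150:370,::-1],None,fx=2.2,fy=2.2,interpolation=cv2.INTER_CUBIC))
print(np.round(proj("wrist",[524.5,-95.5,170],m)),[(round(r["score"],2),np.round(r["location"],1),np.round(atz("wrist",r["location"],170,m),1)) for r in pinpoint("wrist","cover_bar")[:3]])
E
```

```text
tool_pos: [524.9, -95.2, 190.6]
contact_force: [-0.4, -0.1, 0.3]
t 58.5 p [524.9 -95.2 190.6] rot [-3.141  0.101 -3.05 ] F [-0.4 -0.1  0.3] w 45.8 ff 0.0 q [-0.35  0.34  1.64  0.05  1.07 -2.03]
[256. 231.] [(0.69, array([257.8, 235.1]), array([527.9, -94.2, 170. ]))]
```

View pics/w17c.png

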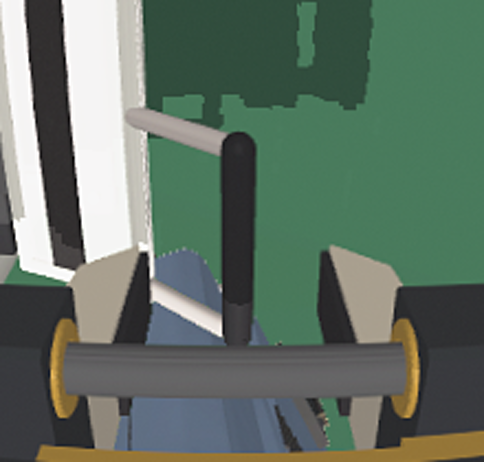

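```bash
python3 -m pendant '[0.05,0,0.53,0,0,0,0,0.05,0,0.53,0,0,0,0,0,0,0,0,0,0,1,0,0,0,0,0,0,1,0,0,0,0,0,0,1,0,0,0,0,0,0,1,0,0,0,0,0,0,1,0,0,0,0,0,0,1,0,0,0,0,0,0,1,0,0,0,0,0,0,1,0,0,0,0,0,0,1,0,0,0,0,0,0,1]'
cat >> h.py <<'E'
MID=np.array([514.,-224.2]); YAW=.092; ey=np.array([-np.sin(YAW),np.cos(YAW)]); ex=np.array([np.cos(YAW),np.sin(YAW)])
def jy(p): return (np.array(p[:2])-MID)@ey
def jx(p): return (np.array(p[:2])-MID)@ex
E
python3 - <<'E'
from h import *
st(); o=get_obs(); p=o["tool_pos"]; R=Ro.from_euler("xyz",o["tcp_rot"])
y=jy(p)-33; f0=np.arccos(-y/107); print("y",y,"phi",f0,"zbar",121+107*np.sin(f0))
n=15; F=np.linspace(f0,-.1406,n+1); last=np.array([-np.cos(f0),np.sin(f0)])
for f in F[1:]:
    q=np.array([-np.cos(f),np.sin(f)]); d=107*(q-last); last=q
    w=np.array([*(ey*d[0]),d[1]]); print(round(f,2),np.round(R.inv().apply(w)/30,2), "z",round(p[2]+107*(q[1]-np.sin(f0)),1),"y",round(jy(p)+107*(q[0]+np.cos(f0)),1))
E
```

```text
time: 59.8
tool_pos: [525.3, -94.1, 158.7]
tcp_rot: [-3.141, 0.101, -3.049]
contact_force: [0.0, 4.4, 2.3]
grip_width: 9.0
finger_force: 30.0
t 59.8 p [525.3 -94.1 158.7] rot [-3.141  0.101 -3.049] F [0.  4.4 2.3] w 9.0 ff 30.0 q [-0.35  0.37  1.69  0.05  0.99 -2.04]
y 95.48910850778415 phi 2.6734802698632634 zbar 169.2786718581676
2.49 [-0.06 -0.36 -0.56] z 175.7 y 117.8
2.3 [-0.05 -0.46 -0.49] z 190.4 y 104.2
2.11 [-0.04 -0.54 -0.39] z 202.2 y 88.0
1.92 [-0.03 -0.6  -0.29] z 210.9 y 69.9
1.74 [-0.02 -0.65 -0.17] z 216.0 y 50.5
1.55 [-0.   -0.67 -0.05] z 217.4 y 30.5
1.36 [ 0.01 -0.66  0.08] z 215.1 y 10.6
1.17 [ 0.02 -0.64  0.2 ] z 209.1 y -8.5
0.99 [ 0.03 -0.59  0.31] z 199.6 y -26.2
0.8 [ 0.04 -0.52  0.42] z 187.0 y -41.7
0.61 [ 0.05 -0.43  0.51] z 171.7 y -54.7
0.42 [ 0.06 -0.33  0.58] z 154.3 y -64.6
0.23 [ 0.06 -0.22  0.63] z 135.3 y -71.1
0.05 [ 0.07 -0.09  0.66] z 115.5 y -73.9
-0.14 [0.07 0.03 0.66] z 95.5 y -72.9
```

```bash
python3 -m pendant '[-0.03,-0.18,-0.28,0,0,0,1,-0.03,-0.18,-0.28,0,0,0,1,-0.025,-0.23,-0.245,0,0,0,1,-0.025,-0.23,-0.245,0,0,0,1,-0.02,-0.27,-0.195,0,0,0,1,-0.02,-0.27,-0.195,0,0,0,1,0,0,0,0,0,0,1]'
python3 -m pendant '[-0.015,-0.3,-0.145,0,0,0,1,-0.015,-0.3,-0.145,0,0,0,1,-0.01,-0.325,-0.085,0,0,0,1,-0.01,-0.325,-0.085,0,0,0,1,0,-0.335,-0.025,0,0,0,1,0,-0.335,-0.025,0,0,0,1,0,0,0,0,0,0,1]'
```

```text
time: 60.5
tool_pos: [529.1, -135.0, 203.5]
tcp_rot: [-3.141, 0.102, -3.05]
contact_force: [-3.5, 7.3, 11.1]
grip_width: 8.8
finger_force: 30.0
time: 61.2
tool_pos: [534.2, -194.2, 217.4]
tcp_rot: [-3.139, 0.101, -3.05]
contact_force: [-3.1, 0.2, 3.9]
grip_width: 9.1
finger_force: 30.0
```

```bash
python3 -m pendant '[0.005,-0.33,0.04,0,0,0,1,0.005,-0.33,0.04,0,0,0,1,0.01,-0.32,0.1,0,0,0,1,0.01,-0.32,0.1,0,0,0,1,0.015,-0.295,0.155,0,0,0,1,0.015,-0.295,0.155,0,0,0,1,0.02,-0.26,0.21,0,0,0,1,0.02,-0.26,0.21,0,0,0,1,0,0,0,0,0,0,1]'
python3 -m pendant '[0.025,-0.215,0.255,0,0,0,1,0.025,-0.215,0.255,0,0,0,1,0.03,-0.165,0.29,0,0,0,1,0.03,-0.165,0.29,0,0,0,1,0.03,-0.11,0.315,0,0,0,1,0.03,-0.11,0.315,0,0,0,1,0,0,0,0,0,0,1]'
```

```text
time: 62.1
tool_pos: [540.5, -265.7, 185.5]
tcp_rot: [-3.141, 0.099, -3.05]
contact_force: [-4.3, 0.9, -1.4]
grip_width: 8.6
finger_force: 30.0
time: 62.8
tool_pos: [543.1, -293.0, 133.6]
tcp_rot: [3.14, 0.098, -3.049]
contact_force: [-3.3, 4.8, -0.6]
grip_width: 8.7
finger_force: 30.0
```

```bash
python3 -m pendant '[0.035,-0.045,0.33,0,0,0,1,0.035,-0.045,0.33,0,0,0,1,0.03,0,0.2,0,0,0,1,0,0,0,0,0,0,1]'|grep -E "pos|t_force"; for i in 1 2 3; do python3 -m pendant '[0.01,0.005,0.12,0,0,0,1,0,0,0,0,0,0,1]'|grep -E "pos|t_force"; done
```

```text
tool_pos: [543.2, -294.8, 108.4]
contact_force: [-2.8, 7.4, 0.8]
tool_pos: [543.2, -294.6, 105.3]
contact_force: [-4.4, 7.1, 1.6]
tool_pos: [543.1, -294.1, 101.7]
contact_force: [-4.1, 8.1, 0.1]
tool_pos: [543.2, -293.9, 99.5]
contact_force: [-7.2, 10.4, 9.0]
```

```bash
for i in 1 2 3; do python3 -m pendant '[0.01,0.01,0.08,0,0,0,1,0,0,0,0,0,0,1]'|grep -E "pos|t_force"; done
```

```text
tool_pos: [543.4, -293.9, 99.0]
contact_force: [-12.0, 11.7, 21.2]
tool_pos: [543.5, -293.8, 98.5]
contact_force: [-16.1, 13.6, 32.2]
tool_pos: [543.9, -293.8, 97.1]
contact_force: [-18.2, 15.2, 36.9]
```

```bash
python3 -m pendant '[0,0,-0.1,0,0,0,0.43,0,0,0,0,0,0,0.43,0,0,0,0,0,0,0.43,-0.05,0,-0.5,0,0,0,0.43,-0.1,0,-1,0,0,0,0.43,-0.1,0,-1,0,0,0,0.43,-0.1,0,-1,0,0,0,0.43,0.4,0.3,-0.9,0,0,0,0.43,0.9,0.5,0,0,0,0,0.43,0.9,0.5,0,0,0,0,0.43,0,0,0,0,0,0,0.43]'
python3 - <<'E'
from h import *
st(); m=camera_model("wrist"); im=snap("wrist","w18.png")
cv2.imwrite("pics/w18c.png",cv2.resize(im[40:310,120:400,::-1],None,fx=2.1,fy=2.1,interpolation=cv2.INTER_CUBIC))
for n,z in dict(cover_bar=106,cover_hinge=121,knob_grip=152).items():
    for r in pinpoint("wrist",n)[:2]: p=atz("wrist",r["location"],z,m); print(n,round(r["score"],2),np.round(r["location"],1),np.round(p,1),"jig",round(jx(p),1),round(jy(p),1))
E
```

```text
time: 65.5
tool_pos: [468.9, -261.4, 219.2]
tcp_rot: [3.141, 0.099, -3.05]
contact_force: [-0.4, 0.4, -0.6]
grip_width: 26.2
finger_force: 0.0
t 65.5 p [ 468.9 -261.4  219.2] rot [ 3.141  0.099 -3.05 ] F [-0.4  0.4 -0.6] w 26.2 ff 0.0 q [-0.69  0.32  1.58  0.08  1.17 -2.38]
cover_bar 0.55 [218.7 244.5] [ 542.7 -294.5  106. ] jig 22.2 -72.7
cover_hinge 0.73 [321.  249.1] [ 529.6 -190.1  121. ] jig 18.7 32.5
knob_grip 0.59 [261.6 140. ] [ 418.3 -262.3  152. ] jig -98.8 -29.2
```

View pics/w18c.png

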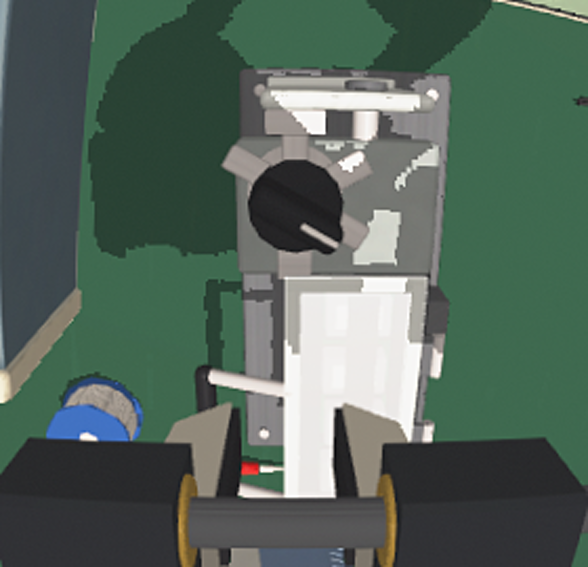

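The cover is shut flat over the relays, and the knob is at crop (296,206). Rotating over to the knob.

```bash
python3 - <<'E'
from h import *
m=camera_model("wrist"); print(np.round(atz("wrist",(120+296/2.1,40+206/2.1),145,m),1))
plan([420.3,-263,195],Rt(1.139),n=31)
E
```

```text
[ 422.4 -265.1  145. ]
31 rows: 0.043,-0.055,0.024,0.049,0.029,0.967
```

```bash
python3 -m pendant '[0.04,-0.05,0.02,0.05,0.03,0.967,0.43,0.04,-0.05,0.02,0.05,0.03,0.967,0.43,0.04,-0.05,0.02,0.05,0.03,0.967,0.43,0.04,-0.05,0.02,0.05,0.03,0.967,0.43,0.04,-0.05,0.02,0.05,0.03,0.967,0.43,0.04,-0.05,0.02,0.05,0.03,0.967,0.43,0.04,-0.05,0.02,0.05,0.03,0.967,0.43,0.04,-0.05,0.02,0.05,0.03,0.967,0.43,0.04,-0.05,0.02,0.05,0.03,0.967,0.43,0.04,-0.05,0.02,0.05,0.03,0.967,0.43,0.04,-0.05,0.02,0.05,0.03,0.967,0.43,0.04,-0.05,0.02,0.05,0.03,0.967,0.43]'|head -3
python3 -m pendant '[0.04,-0.05,0.02,0.05,0.03,0.967,0.43,0.04,-0.05,0.02,0.05,0.03,0.967,0.43,0.04,-0.05,0.02,0.05,0.03,0.967,0.43,0.04,-0.05,0.02,0.05,0.03,0.967,0.43,0.04,-0.05,0.02,0.05,0.03,0.967,0.43,0.04,-0.05,0.02,0.05,0.03,0.967,0.43,0.04,-0.05,0.02,0.05,0.03,0.967,0.43,0.04,-0.05,0.02,0.05,0.03,0.967,0.43,0.04,-0.05,0.02,0.05,0.03,0.967,0.43,0.04,-0.05,0.02,0.05,0.03,0.967,0.43,0.04,-0.05,0.02,0.05,0.03,0.967,0.43,0.04,-0.05,0.02,0.05,0.03,0.967,0.43]'|head -3
python3 -m pendant '[0.04,-0.05,0.02,0.05,0.03,0.967,0.43,0.04,-0.05,0.02,0.05,0.03,0.967,0.43,0.04,-0.05,0.02,0.05,0.03,0.967,0.43,0.04,-0.05,0.02,0.05,0.03,0.967,0.43,0.04,-0.05,0.02,0.05,0.03,0.967,0.43,0.04,-0.05,0.02,0.05,0.03,0.967,0.43,0.04,-0.05,0.02,0.05,0.03,0.967,0.43,0,0,0,0,0,0,0.43,0,0,0,0,0,0,0.43]'
python3 - <<'E'
from h import *
st(); m=camera_model("wrist"); im=snap("wrist","w19.png")
cv2.imwrite("pics/w19c.png",cv2.resize(im[120:330,150:370,::-1],None,fx=2.2,fy=2.2,interpolation=cv2.INTER_CUBIC))
for r in pinpoint("wrist","knob_grip")[:2]: print(round(r["score"],2),np.round(r["location"],1),np.round(atz("wrist",r["location"],152,m),1))
plan([421,-263.3,195],Rt(1.139),n=1)
E
```

```text
time: 66.9
tool_pos: [454.8, -276.5, 210.8]
tcp_rot: [3.116, 0.064, 2.419]
time: 68.1
tool_pos: [433.1, -272.3, 202.6]
tcp_rot: [3.125, 0.019, 1.609]
time: 69.0
tool_pos: [423.9, -262.2, 198.3]
tcp_rot: [-3.138, 0.001, 1.141]
contact_force: [0.0, -0.0, 0.6]
grip_width: 26.1
finger_force: 0.0
t 69.0 p [ 423.9 -262.2  198.3] rot [-3.138e+00  1.000e-03  1.141e+00] F [ 0.  -0.   0.6] w 26.1 ff 0.0 q [-0.71  0.32  1.64 -0.    1.19 -0.28]
0.82 [253.7 220.6] [ 420.9 -263.2  152. ]
1 rows: -0.074,-0.062,0.116,-0.047,0.019,0.021
```

View pics/w19c.png

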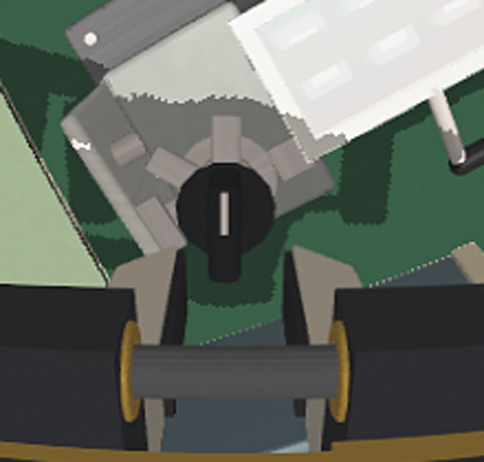

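The bar is straight between the fingers and the knob centre is (420.9,-263.2). That was my last picture, so I continue on numbers.

```bash
python3 -m pendant '[-0.07,-0.06,0.3,-0.04,0.02,0,0.43,0,0,0.5,0,0,0,0.43,0,0,0.6,0,0,0,0.43,0,0,0.4,0,0,0,0.43,0,0,0,0,0,0,0.43,0,0,0,0,0,0,0.43]'; python3 -m pendant '[0,0,0,0,0,0,1,0,0,0,0,0,0,1,0,0,0,0,0,0,1,0,0,0,0,0,0,1,0,0,0,0,0,0,1]'
```

```text
time: 69.7
tool_pos: [420.6, -263.0, 144.5]
tcp_rot: [-3.141, -0.0, 1.139]
contact_force: [0.4, 0.6, -0.4]
grip_width: 26.2
finger_force: 0.0
time: 70.2
tool_pos: [420.1, -262.8, 145.1]
tcp_rot: [-3.14, 0.0, 1.139]
contact_force: [-3.4, 1.0, 4.8]
grip_width: 10.8
finger_force: 30.0
```

```bash
python3 -m pendant '[0,0,0.15,0,0,0,1,0,0,0,0,0,0,1]'|grep -E "pos|t_force"; for i in 1 2 3; do python3 -m pendant '[0,0,0.07,0,0,0,1,0,0,0,0,0,0,1]'|grep -E "pos|t_force"; done
```

```text
tool_pos: [420.1, -262.8, 140.7]
contact_force: [-5.3, 1.5, 8.3]
tool_pos: [420.1, -262.8, 138.9]
contact_force: [-6.1, 2.0, 10.0]
tool_pos: [420.1, -262.8, 137.1]
contact_force: [-5.7, 2.8, 11.6]
tool_pos: [420.3, -262.9, 136.8]
contact_force: [-9.9, 5.5, 26.3]
```

```bash
python3 -m pendant '[0,0,0,0,0,1,1,0,0,0,0,0,1,1,0,0,0,0,0,1,1,0,0,0,0,0,1,1,0,0,0,0,0,1,1,0,0,0,0,0,1,1]'; python3 -m pendant '[0,0,0,0,0,1,1,0,0,0,0,0,1,1,0,0,0,0,0,1,1,0,0,0,0,0,1,1,0,0,0,0,0,1,1,0,0,0,0,0,1,1,0,0,0,0,0,1,1,0,0,0,0,0,1,1,0,0,0,0,0,1,1,0,0,0,0,0,0,1]'; python3 -c "
from h import *
st(); print(get_obs()['moment'])"
```

```text
time: 71.6
tool_pos: [420.2, -262.9, 136.8]
tcp_rot: [3.141, 0.001, 0.718]
contact_force: [-10.3, 6.3, 25.8]
grip_width: 10.8
finger_force: 30.0
time: 72.6
tool_pos: [420.2, -262.9, 136.8]
tcp_rot: [3.141, 0.0, 0.09]
contact_force: [-9.0, 5.4, 26.5]
grip_width: 10.7
finger_force: 30.0
t 72.6 p [ 420.2 -262.9  136.8] rot [3.141 0.    0.09 ] F [-9.   5.4 26.5] w 10.7 ff 30.0 q [-0.71  0.38  1.73 -0.    1.02  0.77]
[0.954682   2.03018084 0.02538949]
```

```bash
python3 -m pendant '[0,0,-0.1,0,0,0,1,0,0,-0.1,0,0,0,1,0,0,0,0,0,0,1]'|grep -E "pos|t_force|rot"; python3 -m pendant '[0,0,0,0,0,0,0.43,0,0,0,0,0,0,0.43,0,0,0,0,0,0,0.43,0,0,-0.5,0,0,0,0.43,0,0,-0.8,0,0,0,0.43,0,0,-0.8,0,0,0,0.43,0,0,0,0,0,0,0.43]'
python3 - <<'E'
from h import *
st(); m=camera_model("wrist"); im=snap("wrist","w20.png")
R=lambda c:[(round(r["score"],2),np.round(r["location"],1),np.round(atz("wrist",r["location"],c,m),1)) for r in pinpoint("wrist","knob_grip")[:1]]
print(R(152)); g=cv2.cvtColor(im,cv2.COLOR_RGB2GRAY)
c=proj("wrist",[420.6,-263,152],m); print(np.round(c))
# white pointer line on knob
x,y=int(c[0]),int(c[1]); sub=g[y-22:y+22,x-22:x+22]; w=np.argwhere(sub>130)[:,::-1]+[x-22,y-22]
k=(g[y-22:y+22,x-22:x+22]<60).astype(np.uint8)
n,l,s,cc=cv2.connectedComponentsWithStats(k); i=1+s[1:,4].argmax(); pts=np.argwhere(l==i)[:,::-1]+[x-22,y-22]
for nm,P in(("dark",pts),("white",w)):
    W=np.array([atz("wrist",p,160,m)[:2] for p in P]); e,v=np.linalg.eigh(np.cov(W.T)); print(nm,len(P),np.round(W.mean(0),1),np.round(np.sqrt(e),1),"ang",np.round(np.arctan2(v[1,1],v[0,1])-.092,2))
E
```

```text
tool_pos: [420.1, -262.8, 141.1]
tcp_rot: [-3.141, 0.001, 0.092]
contact_force: [-5.3, 2.0, 7.5]
time: 73.6
tool_pos: [422.3, -264.2, 206.1]
tcp_rot: [3.137, -0.005, 0.092]
contact_force: [0.9, -0.1, 0.9]
grip_width: 25.8
finger_force: 0.0
t 73.6 p [ 422.3 -264.2  206.1] rot [ 3.137 -0.005  0.092] F [ 0.9 -0.1  0.9] w 25.8 ff 0.0 q [-0.71  0.31  1.63  0.    1.19  0.77]
[(0.59, array([253.9, 220.4]), array([ 417.5, -263.4,  152. ]))]
[254. 217.]
dark 1384 [ 425.9 -262.7] [8.1 8.9] ang -2.96
white 214 [ 426.2 -259.7] [10.7 13.2] ang -2.91
```

```bash
python3 - <<'E'
from h import *
a=np.array; R=Rt(.092,.25)
plan([543,-293.8,165],R,n=6); plan([543,-293.8,99],R,n=4,cur=(a([543,-293.8,165]),R))
E
```

```text
6 rows: 0.636,0.232,0.279,0.001,0.596,0
4 rows: -0.136,-0,0.533,0,0,0
```

```bash
python3 -m pendant '[0.64,0.23,0.28,0,0.6,0,0.43,0.64,0.23,0.28,0,0.6,0,0.43,0.64,0.23,0.28,0,0.6,0,0.43,0.64,0.23,0.28,0,0.6,0,0.43,0.64,0.23,0.28,0,0.6,0,0.43,0.64,0.23,0.28,0,0.6,0,0.43,0,0,0,0,0,0,0.43,0,0,0,0,0,0,0.43]'
python3 - <<'E'
from h import *
a=np.array; R=Rt(.092,.25)
plan([543,-293.8,120],R,n=3)
E
```

```text
time: 74.5
tool_pos: [542.5, -292.7, 163.3]
tcp_rot: [-3.139, -0.248, 0.091]
contact_force: [-0.7, -0.5, 0.6]
grip_width: 26.3
finger_force: 0.0
3 rows: -0.114,0.014,0.468,-0.011,0.01,-0.003
```

```bash
python3 -m pendant '[-0.12,0.01,0.47,0,0,0,0.43,-0.12,0.01,0.47,0,0,0,0.43,-0.12,0.01,0.47,0,0,0,0.43,-0.09,0,0.35,0,0,0,0.43,-0.09,0,0.35,0,0,0,0.43,0,0,0,0,0,0,0.43,0,0,0,0,0,0,0.43]';python3 -m pendant '[0,0,0,0,0,0,1,0,0,0,0,0,0,1,0,0,0,0,0,0,1,0,0,0,0,0,0,1,0,0,0,0,0,0,1]'
```

```text
time: 75.2
tool_pos: [543.6, -294.1, 99.5]
tcp_rot: [-3.141, -0.251, 0.092]
contact_force: [-0.7, 0.8, -0.1]
grip_width: 26.2
finger_force: 0.0
time: 75.7
tool_pos: [543.8, -293.8, 99.8]
tcp_rot: [-3.141, -0.251, 0.092]
contact_force: [0.8, 2.4, 4.6]
grip_width: 8.5
finger_force: 30.0
```

```bash
python3 -m pendant '[0.03,0,-0.1,0,0,0,1,0,0,0,0,0,0,1]'|grep -E "pos|t_force"; for i in 1 2 3; do python3 -m pendant '[0.02,0,-0.07,0,0,0,1,0,0,0,0,0,0,1]'|grep -E "pos|t_force"; done
```

```text
tool_pos: [543.8, -294.2, 102.7]
contact_force: [2.5, 0.8, -0.2]
tool_pos: [543.8, -294.3, 104.3]
contact_force: [3.3, -0.4, -3.7]
tool_pos: [543.7, -294.0, 106.4]
contact_force: [3.5, -1.5, -8.0]
tool_pos: [543.6, -293.8, 108.5]
contact_force: [4.0, -0.9, -9.5]
```

```bash
for i in 1 2 3; do python3 -m pendant '[0.02,0,-0.08,0,0,0,1,0,0,0,0,0,0,1,0,0,0,0,0,0,1]'|grep -E "pos|t_force"; done
```

```text
tool_pos: [543.5, -293.6, 110.5]
contact_force: [5.3, -1.7, -13.6]
tool_pos: [543.4, -293.4, 112.3]
contact_force: [6.9, -1.2, -18.0]
tool_pos: [543.3, -293.1, 113.9]
contact_force: [9.7, -2.5, -22.0]
```

```bash
cat > t.py <<'E'
from h import *
im=snap("scene")
for n in("cover_bar","latch_tongue","latch_cam","cover_hinge"):
    print(n,[(round(r["score"],2),np.round(r["location"],1).tolist()) for r in pinpoint("scene",n)[:2]])
r=regions_of("scene","cover")
if r: p=np.argwhere(r[0]["pixels"]); print("cover",r[0]["score"],len(p),p.mean(0).round(2))
E
python3 t.py
for i in 1 2 3; do python3 -m pendant '[-0.04,0,0.13,0,0,0,1,0,0,0,0,0,0,1,0,0,0,0,0,0,1]'|grep -E "pos|t_force"; done; python3 t.py
```

```text
cover_bar [(0.58, [289.8, 146.8])]
latch_tongue [(0.56, [291.0, 198.1])]
latch_cam [(0.47, [326.3, 175.6]), (0.36, [271.7, 167.4])]
cover_hinge [(0.97, [273.2, 171.9])]
cover 0.97 992 [166.59 288.52]
tool_pos: [543.4, -293.5, 111.2]
contact_force: [7.6, -1.6, -14.9]
tool_pos: [543.6, -293.8, 108.5]
contact_force: [4.8, 1.5, -7.0]
tool_pos: [543.6, -294.0, 104.8]
contact_force: [4.1, 3.5, 0.5]
cover_bar [(0.69, [289.6, 152.5])]
latch_tongue []
latch_cam [(0.55, [325.2, 177.5])]
cover_hinge [(0.83, [271.7, 170.7])]
cover 0.64 844 [167.22 289.58]
```

The force rose elastically to 22 N upward and came back without slip, so the latch holds. Now release, go back to the knob and turn it to the last position.

```bash
python3 -m pendant '[-0.03,0,0.12,0,0,0,1,0,0,0,0,0,0,0.43,0,0,0,0,0,0,0.43,0,0,0,0,0,0,0.43,0.12,0,-0.48,0,0,0,0.43,0.25,0,-0.97,0,0,0,0.43,0.25,0,-0.97,0,0,0,0.43,0.12,0,-0.97,0,0,0,0.43,0,0,0,0,0,0,0.43]'
python3 - <<'E'
from h import *
plan([420.4,-262.9,190],Rt(.092),n=7)
m=camera_model("wrist")
E
```

```text
time: 79.8
tool_pos: [540.8, -296.3, 209.2]
tcp_rot: [3.136, -0.256, 0.093]
contact_force: [0.8, -0.7, -1.1]
grip_width: 26.2
finger_force: 0.0
7 rows: -0.565,-0.211,0.009,0.012,-0.524,0
```

```bash
python3 -m pendant '[-0.565,-0.21,0.01,0,-0.52,0,0.43,-0.565,-0.21,0.01,0,-0.52,0,0.43,-0.565,-0.21,0.01,0,-0.52,0,0.43,-0.565,-0.21,0.01,0,-0.52,0,0.43,-0.565,-0.21,0.01,0,-0.52,0,0.43,-0.565,-0.21,0.01,0,-0.52,0,0.43,-0.565,-0.21,0.01,0,-0.52,0,0.43,0,0,0,0,0,0,0.43,0,0,0,0,0,0,0.43]'
python3 - <<'E'
from h import *
m=camera_model("wrist"); im=snap("wrist","w21.png")
for r in pinpoint("wrist","knob_grip")[:1]: print(round(r["score"],2),np.round(atz("wrist",r["location"],152,m),1))
g=im.max(2).astype(int)
# bar orientation: pointer line bright pixels inside knob disc
w=[]
for v in range(150,300):
    for u in range(200,310):
        p=atz("wrist",(u,v),160,m)
        if np.hypot(p[0]-420.6,p[1]+263)<16 and g[v,u]>110: w.append(p[:2])
w=np.array(w); print(len(w))
if len(w)>5: e,V=np.linalg.eigh(np.cov(w.T)); print(np.round(w.mean(0),1),np.sqrt(e).round(1),"ang jig",round(np.arctan2(V[1,1],V[0,1])-.092,2))
plan([420.5,-262.9,144.5],Rt(.092),n=2)
E
```

```text
time: 80.7
tool_pos: [419.4, -261.4, 186.0]
tcp_rot: [3.142, 0.002, 0.092]
contact_force: [0.5, 0.3, 0.3]
grip_width: 26.1
finger_force: 0.0
0.83 [ 419.3 -261.9  152. ]
227
[ 415.3 -259.7] [7.2 8. ] ang jig 1.7
2 rows: 0.013,0.023,0.691,0.001,0.017,-0.001
```

```bash
python3 -m pendant '[0.03,0.03,0.5,0,0,0,0.43,0,0.02,0.5,0,0,0,0.43,0,0,0.38,0,0,0,0.43,0,0,0,0,0,0,0.43]'|grep -E "pos|t_force"; python3 -m pendant '[0,0,0,0,0,0,1,0,0,0,0,0,0,1,0,0,0,0,0,0,1,0,0,0,0,0,0,1,0,0,0,0,0,0,1]'; python3 -m pendant '[0,0,0.15,0,0,0,1,0,0,0,0,0,0,1]'|grep -E "pos|t_force"; for i in 1 2 3; do python3 -m pendant '[0,0,0.07,0,0,0,1,0,0,0,0,0,0,1]'|grep -E "pos|t_force"; done
```

```text
tool_pos: [419.5, -262.2, 142.9]
contact_force: [-0.2, -0.4, 0.3]
time: 81.7
tool_pos: [420.4, -262.7, 145.0]
tcp_rot: [3.141, 0.002, 0.092]
contact_force: [0.8, 2.1, 3.6]
grip_width: 10.8
finger_force: 30.0
tool_pos: [420.5, -262.7, 140.5]
contact_force: [-1.2, 1.1, 9.2]
tool_pos: [420.5, -262.7, 138.7]
contact_force: [-0.6, 2.9, 9.2]
tool_pos: [420.5, -262.8, 137.0]
contact_force: [-0.9, 2.7, 12.0]
tool_pos: [420.6, -262.9, 136.7]
contact_force: [-5.4, 7.0, 26.8]
```

Gripped in line at 10.8 mm, so the knob was at its second position, and it is now fully in. Turning it another 60°.

```bash
python3 -m pendant '[0,0,0,0,0,1,1,0,0,0,0,0,1,1,0,0,0,0,0,1,1,0,0,0,0,0,1,1,0,0,0,0,0,1,1,0,0,0,0,0,1,1,0,0,0,0,0,1,1]'|grep -E "rot|t_force"; python3 -m pendant '[0,0,0,0,0,1,1,0,0,0,0,0,1,1,0,0,0,0,0,1,1,0,0,0,0,0,1,1,0,0,0,0,0,1,1,0,0,0,0,0,1,1,0,0,0,0,0,1,1,0,0,0,0,0,1,1,0,0,0,0,0,0,1]'; python3 -m pendant '[0,0,-0.1,0,0,0,1,0,0,-0.1,0,0,0,1,0,0,0,0,0,0,1]'|grep -E "pos|t_force|rot"; python3 -m pendant '[0,0,0,0,0,0,0.43,0,0,0,0,0,0,0.43,0,0,0,0,0,0,0.43,0,0,-0.5,0,0,0,0.43,0,0,-0.8,0,0,0,0.43,0,0,-0.8,0,0,0,0.43,0,0,0,0,0,0,0.43]'
python3 - <<'E'
from h import *
a=np.array; R=Rt(np.pi+.092,-.1); R0=Ro.from_euler("xyz",get_obs()["tcp_rot"])
p=a(get_obs()["tool_pos"]); M=Rt(.092+1.05)
plan([450,-262,225],Rt(1.139),n=31); plan([543,-293.8,165],R,n=32,cur=(a([450,-262,225.]),Rt(1.139)))
E
```

```text
tcp_rot: [3.139, -0.0, -0.399]
contact_force: [-5.4, 5.4, 25.7]
time: 84.1
tool_pos: [420.4, -263.3, 136.7]
tcp_rot: [3.139, -0.002, -0.957]
contact_force: [-5.7, 4.5, 25.3]
grip_width: 10.4
finger_force: 30.0
tool_pos: [420.3, -263.1, 141.0]
tcp_rot: [3.139, -0.0, -0.955]
contact_force: [-1.6, 1.5, 8.5]
time: 85.1
tool_pos: [421.5, -264.0, 205.5]
tcp_rot: [3.14, -0.004, -0.955]
contact_force: [-0.4, -0.1, -0.7]
grip_width: 26.1
finger_force: 0.0
31 rows: 0.037,-0,-0.021,0.002,-0,-0.968
32 rows: -0.095,0.073,0.069,-0.047,-0.027,-0.937
```

```bash
for k in 1 2 ; do python3 -m pendant '[0.04,0,-0.02,0,0,-0.97,0.43,0.04,0,-0.02,0,0,-0.97,0.43,0.04,0,-0.02,0,0,-0.97,0.43,0.04,0,-0.02,0,0,-0.97,0.43,0.04,0,-0.02,0,0,-0.97,0.43,0.04,0,-0.02,0,0,-0.97,0.43,0.04,0,-0.02,0,0,-0.97,0.43,0.04,0,-0.02,0,0,-0.97,0.43,0.04,0,-0.02,0,0,-0.97,0.43,0.04,0,-0.02,0,0,-0.97,0.43,0.04,0,-0.02,0,0,-0.97,0.43,0.04,0,-0.02,0,0,-0.97,0.43]'|head -3; done; python3 -m pendant '[0.04,0,-0.02,0,0,-0.97,0.43,0.04,0,-0.02,0,0,-0.97,0.43,0.04,0,-0.02,0,0,-0.97,0.43,0.04,0,-0.02,0,0,-0.97,0.43,0.04,0,-0.02,0,0,-0.97,0.43,0.04,0,-0.02,0,0,-0.97,0.43,0.04,0,-0.02,0,0,-0.97,0.43,0,0,0,0,0,0,0.43]'|head -3
python3 - <<'E'
from h import *
R=Rt(np.pi+.092,-.1); plan([543,-293.8,165],R,n=32)
E
```

```text
time: 86.3
tool_pos: [431.6, -270.3, 208.7]
tcp_rot: [-3.141, 0.005, -0.14]
time: 87.5
tool_pos: [445.3, -267.1, 215.8]
tcp_rot: [-3.138, 0.003, 0.673]
time: 88.3
tool_pos: [450.7, -260.7, 220.2]
tcp_rot: [-3.137, 0.001, 1.145]
32 rows: -0.096,0.072,0.063,-0.048,-0.029,-0.934
```

```bash
for k in 1 2 ; do python3 -m pendant '[-0.1,0.07,0.05,-0.05,-0.03,-0.934,0.43,-0.1,0.07,0.05,-0.05,-0.03,-0.934,0.43,-0.1,0.07,0.05,-0.05,-0.03,-0.934,0.43,-0.1,0.07,0.05,-0.05,-0.03,-0.934,0.43,-0.1,0.07,0.05,-0.05,-0.03,-0.934,0.43,-0.1,0.07,0.05,-0.05,-0.03,-0.934,0.43,-0.1,0.07,0.05,-0.05,-0.03,-0.934,0.43,-0.1,0.07,0.05,-0.05,-0.03,-0.934,0.43,-0.1,0.07,0.05,-0.05,-0.03,-0.934,0.43,-0.1,0.07,0.05,-0.05,-0.03,-0.934,0.43,-0.1,0.07,0.05,-0.05,-0.03,-0.934,0.43,-0.1,0.07,0.05,-0.05,-0.03,-0.934,0.43]'|head -3; done; python3 -m pendant '[-0.1,0.07,0.05,-0.05,-0.03,-0.934,0.43,-0.1,0.07,0.05,-0.05,-0.03,-0.934,0.43,-0.1,0.07,0.05,-0.05,-0.03,-0.934,0.43,-0.1,0.07,0.05,-0.05,-0.03,-0.934,0.43,-0.1,0.07,0.05,-0.05,-0.03,-0.934,0.43,-0.1,0.07,0.05,-0.05,-0.03,-0.934,0.43,-0.1,0.07,0.05,-0.05,-0.03,-0.934,0.43,-0.1,0.07,0.05,-0.05,-0.03,-0.934,0.43,0,0,0,0,0,0,0.43,0,0,0,0,0,0,0.43]'|head -3
python3 - <<'E'
from h import *
R=Rt(np.pi+.092,-.1); plan([543,-293.9,130],R,n=3); plan([543,-293.9,97],R,n=3,cur=(np.array([543,-293.9,130]),R))
m=camera_model("wrist"); im=snap("wrist")
for r in pinpoint("wrist","cover_bar")[:1]: print(round(r["score"],2),np.round(atz("wrist",r["location"],106,m),1))
E
```

```text
time: 89.5
tool_pos: [473.2, -297.9, 203.1]
tcp_rot: [3.117, 0.036, 1.927]
time: 90.7
tool_pos: [515.7, -308.6, 187.8]
tcp_rot: [3.121, 0.081, 2.71]
time: 91.7
tool_pos: [543.2, -297.2, 178.6]
tcp_rot: [-3.141, 0.104, -3.053]
3 rows: 0.054,0.036,0.538,-0.003,0.018,-0.016
3 rows: 0.037,-0,0.365,0,0,0
0.59 [ 543.5 -296.2  106. ]
```

```bash
python3 -m pendant '[0.055,0.03,0.54,0,0,-0.02,0.43,0.055,0.03,0.54,0,0,-0.02,0.43,0.055,0.03,0.54,0,0,-0.02,0.43,0.035,0,0.365,0,0,0,0.43,0.035,0,0.365,0,0,0,0.43,0.035,0,0.365,0,0,0,0.43,0,0,0,0,0,0,0.43,0,0,0,0,0,0,0.43]'|grep -E "pos|t_force";python3 -m pendant '[0,0,0,0,0,0,1,0,0,0,0,0,0,1,0,0,0,0,0,0,1,0,0,0,0,0,0,1,0,0,0,0,0,0,1]'
python3 - <<'E'
from h import *
o=get_obs(); p=o["tool_pos"]; R=Ro.from_euler("xyz",o["tcp_rot"]); print(jy(p),jx(p))
n=12; A=np.linspace(3.058,-.083,n+1); r=72.25
for i in range(n):
    d=r*np.array([np.cos(A[i+1])-np.cos(A[i]),np.sin(A[i+1])-np.sin(A[i])]); w=np.array([*(ey*d[0]),d[1]]); print(i+1,np.round(R.inv().apply(w)/30,2),round(p[2]+r*(np.sin(A[i+1])-np.sin(A[0])),1))
E
```

```text
tool_pos: [543.8, -294.7, 97.4]
contact_force: [-0.7, 0.6, 0.4]
time: 93.1
tool_pos: [543.8, -293.8, 97.8]
tcp_rot: [-3.141, 0.105, -3.046]
contact_force: [-0.7, 4.4, 4.7]
grip_width: 8.8
finger_force: 30.0
-72.0887566367176 23.30647445934545
1 [-0.06  0.13 -0.61] 116.2
2 [-0.06  0.29 -0.56] 133.0
3 [-0.05  0.42 -0.46] 146.9
4 [-0.04  0.53 -0.34] 157.1
5 [-0.02  0.6  -0.19] 162.9
6 [-0.01  0.63 -0.03] 163.8
7 [0.01 0.61 0.13] 159.8
8 [0.03 0.56 0.29] 151.1
9 [0.04 0.47 0.42] 138.4
10 [0.05 0.34 0.53] 122.6
11 [0.06 0.19 0.6 ] 104.6
12 [0.07 0.03 0.62] 85.8
```

```bash
python3 -m pendant '[-0.02,0.04,-0.2,0,0,0,1,-0.02,0.04,-0.2,0,0,0,1,-0.02,0.05,-0.21,0,0,0,1,0,0,0,0,0,0,1]'|grep -E "pos|t_force"; python3 -m pendant '[-0.02,0.09,-0.19,0,0,0,1,-0.02,0.1,-0.19,0,0,0,1,-0.02,0.1,-0.18,0,0,0,1,0,0,0,0,0,0,1]'|grep -E "pos|t_force"; python3 -m pendant '[-0.02,0.14,-0.16,0,0,0,1,-0.02,0.14,-0.15,0,0,0,1,-0.01,0.14,-0.15,0,0,0,1,0,0,0,0,0,0,1]'
```

```text
tool_pos: [543.6, -291.1, 116.3]
contact_force: [2.6, -0.1, -3.2]
tool_pos: [542.9, -283.2, 133.6]
contact_force: [1.7, -5.1, -2.0]
time: 94.3
tool_pos: [542.0, -271.8, 148.3]
tcp_rot: [-3.134, 0.107, -3.046]
contact_force: [1.4, -7.5, 2.0]
grip_width: 8.6
finger_force: 30.0
```

Frame is free and lifting easily with low forces. Continue over the top.

```bash
python3 -m pendant '[-0.01,0.17,-0.12,0,0,0,1,-0.01,0.18,-0.11,0,0,0,1,-0.01,0.18,-0.11,0,0,0,1,-0.01,0.2,-0.07,0,0,0,1,-0.01,0.2,-0.06,0,0,0,1,0,0.2,-0.06,0,0,0,1,0,0,0,0,0,0,1]'|grep -E "pos|t_force"; python3 -m pendant '[0,0.21,-0.01,0,0,0,1,0,0.21,-0.01,0,0,0,1,0,0.21,-0.01,0,0,0,1,0,0.2,0.04,0,0,0,1,0,0.2,0.04,0,0,0,1,0,0.21,0.05,0,0,0,1,0,0,0,0,0,0,1]'|grep -E "pos|t_force"; python3 -m pendant '[0.01,0.19,0.09,0,0,0,1,0.01,0.19,0.1,0,0,0,1,0.01,0.18,0.1,0,0,0,1,0.01,0.16,0.14,0,0,0,1,0.015,0.16,0.14,0,0,0,1,0.015,0.15,0.14,0,0,0,1,0,0,0,0,0,0,1]'
```

```text
tool_pos: [539.3, -238.3, 166.1]
contact_force: [0.2, -7.0, 12.2]
tool_pos: [535.6, -198.6, 161.2]
contact_force: [0.9, 1.0, 7.7]
time: 96.4
tool_pos: [532.5, -167.3, 137.9]
tcp_rot: [-3.14, 0.106, -3.046]
contact_force: [4.9, 1.2, 2.4]
grip_width: 9.0
finger_force: 30.0
```

```bash
python3 -m pendant '[0.02,0.11,0.18,0,0,0,1,0.02,0.11,0.18,0,0,0,1,0.01,0.12,0.17,0,0,0,1,0.02,0.06,0.2,0,0,0,1,0.02,0.06,0.2,0,0,0,1,0.02,0.07,0.2,0,0,0,1,0,0,0,0,0,0,1]'|grep -E "pos|t_force"; python3 -m pendant '[0.02,0.01,0.2,0,0,0,1,0.02,0.01,0.2,0,0,0,1,0,0,0,0,0,0,1]'|grep -E "pos|t_force"; for i in 1 2 3; do python3 -m pendant '[0.01,0,0.1,0,0,0,1,0,0,0,0,0,0,1]'|grep -E "pos|t_force"; done
```

```text
tool_pos: [531.0, -151.2, 103.1]
contact_force: [4.4, 4.1, 1.3]
tool_pos: [530.9, -149.9, 90.9]
contact_force: [6.1, 7.3, 1.5]
tool_pos: [530.9, -149.9, 88.1]
contact_force: [6.7, 7.5, 1.8]
tool_pos: [530.9, -150.0, 85.1]
contact_force: [6.8, 7.3, 2.1]
tool_pos: [530.9, -150.1, 82.1]
contact_force: [6.5, 6.6, 0.2]
```

```bash
for i in 1 2 3 4; do python3 -m pendant '[0.01,-0.005,0.1,0,0,0,1,0,0,0,0,0,0,1]'|grep -E "pos|t_force"; done
```

```text
tool_pos: [530.9, -150.2, 79.1]
contact_force: [5.7, 6.7, 0.7]
tool_pos: [530.9, -149.9, 76.3]
contact_force: [6.2, 8.3, 2.3]
tool_pos: [531.0, -149.9, 74.3]
contact_force: [3.2, 11.2, 11.9]
tool_pos: [531.2, -149.8, 72.7]
contact_force: [-1.4, 13.3, 24.8]
```

```bash
python3 -m pendant '[0,0,-0.07,0,0,0,1,0,0,0,0,0,0,0.43,0,0,0,0,0,0,0.43,0,0,0,0,0,0,0.43,-0.05,0,-0.5,0,0,0,0.43,-0.1,0,-1,0,0,0,0.43,-0.1,0,-1,0,0,0,0.43,0.1,0,-1,0,0,0,0.43,0.5,0.5,-1,0,0,0,0.43,1,0.8,-0.4,0,0,0,0.43,0.8,0.5,0,0,0,0,0.43,0,0,0,0,0,0,0.43]'
cat > t2.py <<'E'
from h import *
st(); m=camera_model("wrist"); ims={c:snap(c,f"f_{c}.png") for c in("wrist","top","scene")}
def tri(L):
    A=sum(np.eye(3)-np.outer(d,d) for o,d in L); b=sum((np.eye(3)-np.outer(d,d))@o for o,d in L); return np.linalg.solve(A,b)
for n in("cover_bar","cover_hinge","knob_grip"):
    L=[];S=[]
    for c in ims:
        r=pinpoint(c,n)
        if r: L.append(ray(c,r[0]["location"],m if c=="wrist" else None)); S.append((c,round(r[0]["score"],2),np.round(r[0]["location"],1).tolist()))
    if len(L)>1:
        p=tri(L); print(n,S,np.round(p,1),"jig",round(jx(p),1),round(jy(p),1),"res",[round(float(np.linalg.norm(np.cross(p-o,d))),1) for o,d in L])
    else: print(n,S)
E
python3 t2.py
```

```text
time: 100.0
tool_pos: [442.9, -104.2, 211.6]
tcp_rot: [3.142, 0.101, -3.046]
contact_force: [0.4, 0.2, -0.3]
grip_width: 25.8
finger_force: 0.0
t 100.0 p [ 442.9 -104.2  211.6] rot [ 3.142  0.101 -3.046] F [ 0.4  0.2 -0.3] w 25.8 ff 0.0 q [-0.44  0.17  1.8   0.06  1.08 -2.13]
cover_bar [('wrist', 0.57, [207.0, 248.0]), ('top', 0.76, [279.8, 187.3]), ('scene', 0.66, [266.5, 189.2])] [ 532.3 -151.4   88.1] jig 24.9 70.8 res [1.7, 1.5, 1.6]
cover_hinge [('wrist', 0.95, [119.9, 238.8]), ('top', 0.61, [320.4, 183.2]), ('scene', 0.68, [285.1, 164.1])] [ 540.5 -259.8   81.7] jig 23.1 -37.9 res [3.5, 4.7, 3.8]
knob_grip [('wrist', 0.63, [170.2, 134.8]), ('scene', 0.58, [311.4, 208.5])] [ 421.8 -208.3   25. ] jig -90.3 24.3 res [0.4, 0.4]
```

Bar at z≈88 by triangulation. To confirm that the frame is on its stop, I'll probe the bar's top with closed fingers and a light push.

```bash
python3 - <<'E'
from h import *
R=Rt(np.pi+.092,-.1); plan([530.9,-150.3,180],R,n=5); plan([530.9,-150.3,115],R,n=4,cur=(np.array([530.9,-150.3,180]),R))
E
```

```text
5 rows: -0.509,-0.348,0.267,-0.003,0.012,0.01
4 rows: 0.054,-0,0.539,0,0,0
```

```bash
python3 -m pendant '[-0.51,-0.35,0.27,0,0,0,1,-0.51,-0.35,0.27,0,0,0,1,-0.51,-0.35,0.27,0,0,0,1,-0.51,-0.35,0.27,0,0,0,1,-0.51,-0.35,0.27,0,0,0,1,0.05,0,0.54,0,0,0,1,0.05,0,0.54,0,0,0,1,0.05,0,0.54,0,0,0,1,0.05,0,0.54,0,0,0,1,0,0,0,0,0,0,1,0,0,0,0,0,0,1]'; for i in 1 2 3 4; do python3 -m pendant '[0.01,0,0.15,0,0,0,1,0,0,0,0,0,0,1]'|grep -E "pos|t_force"; done
```

```text
time: 101.7
tool_pos: [532.1, -150.4, 115.0]
tcp_rot: [-3.14, 0.104, -3.046]
contact_force: [0.5, -0.4, 0.3]
grip_width: 0.5
finger_force: 0.0
tool_pos: [532.3, -150.4, 110.6]
contact_force: [-0.2, -1.0, -0.8]
tool_pos: [532.1, -150.3, 105.5]
contact_force: [-0.1, 0.1, 0.0]
tool_pos: [532.2, -150.2, 100.8]
contact_force: [0.4, -0.4, 0.1]
tool_pos: [532.6, -150.3, 96.4]
contact_force: [-0.2, 0.1, 1.2]
```

```bash
for i in 1 2 3 4 5; do python3 -m pendant '[0,0,0.07,0,0,0,1,0,0,0,0,0,0,1]'|grep -E "pos|t_force"; done
```

```text
tool_pos: [532.9, -150.3, 95.1]
contact_force: [-1.9, 1.5, 6.0]
tool_pos: [533.0, -150.2, 93.8]
contact_force: [-5.3, 1.4, 12.4]
tool_pos: [533.2, -150.1, 92.7]
contact_force: [-8.0, 2.4, 20.0]
tool_pos: [533.3, -150.0, 91.6]
contact_force: [-12.0, 3.8, 29.4]
tool_pos: [533.4, -149.9, 90.5]
contact_force: [-16.0, 5.5, 38.3]
```

```bash
python3 -m pendant '[-0.03,0,-0.3,0,0,0,1,-0.1,0,-0.8,0,0,0,1,-0.1,0,-1,0,0,0,1,-0.1,0,-1,0,0,0,1,0.3,0.3,-1,0,0,0,1,0.6,0.4,0,0,0,0,1,0,0,0,0,0,0,1,0,0,0,0,0,0,1,0,0,0,0,0,0,1,0,0,0,0,0,0,1]'; python3 t2.py | head -2; python3 - <<'E'
from h import *
print(close_job())
E
```

```text
time: 104.5
tool_pos: [502.4, -132.3, 206.3]
tcp_rot: [-3.141, 0.104, -3.046]
contact_force: [0.2, 0.5, -0.0]
grip_width: 0.7
finger_force: 0.0
t 104.5 p [ 502.4 -132.3  206.3] rot [-3.141  0.104 -3.046] F [ 0.2  0.5 -0. ] w 0.7 ff 0.0 q [-0.44  0.3   1.66  0.06  1.1  -2.13]
cover_bar [('wrist', 0.66, [235.6, 205.9]), ('top', 0.52, [281.1, 188.0]), ('scene', 0.94, [264.8, 187.1])] [ 532.6 -151.4   95.2] jig 25.2 70.7 res [3.2, 2.1, 4.2]
the job is handed in; nothing more can be done
None
```

I handed the job in at about 105 s, but no verdict was returned: all four relays are in their windows, the latch held a tug of about 22 N, and the frame is flipped onto its stop (confirmed by a push on the handle) with the cover still latched.

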